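Find the balance weights in the parts boxes and return them to their block

ROBOT

A 6-joint arm with a two-finger parallel gripper is mounted at the origin on a cart in front of the work surface, level with it; the furniture and walls round the work are solid. World frame = base frame: x ahead of the robot, y to its left, z up, the work surface at z = 0. Lengths are in mm, angles in rad, forces in N, time in s.
With the tool pointing down it reaches from about 400 to 925 mm from the base axis. Payload 12.5 kg.
Tool frame: the origin (TCP) lies at the very end of the fingers, on their centre line; the grasp point (between the pads) lies 19 mm behind it; z points along the fingers, y is the line along which they close (so a half turn about z gives the same grasp; the last joint's range is limited). The gripper opens to 95 mm and grips with 3 to 60 N. Pads are 20 mm wide; open, the fingers measure 119 mm over their backs; the gripper's body (75 mm by 180 mm) begins 59 mm behind the grasp point.
Start: joints at [1.154, 0.491, 1.559, -0, 1.092, -0.106], TCP at [191.121, 595.079, 214.661] pointing down, gripper open.
Joint ranges: [-3.1, 3.1], [-0.84, 2.19], [0.05, 2.79], [-1.13, 4.28], [0.06, 2.93], [-2.69, 2.69]. Speed limits (rad/s): [2.22, 2.22, 2.79, 3.14, 3.14, 3.14].

INTERFACE

Orientations are given as [roll, pitch, yaw] about the fixed x, y, z axes, in that order (R = Rz(yaw) Ry(pitch) Rx(roll)).
In Python, from cell import state, imaging, env, spot_in, mark_of gives the robot as it stands. The module is installed in compiled form; this text tells all that it offers.
- The arm moves only by the tool step_arm, never from a script. Its argument "increments" is a list of rows, each an object with "slide": the shift along the tool's x, y, z in m, a list of three; "roll": the turn about the tool's z in rad. A call has 1 to 5 rows; each row is the pose to reach, as a shift and turn from the pose commanded when the call began, along the tool's axes at that moment; what a row does not reach only later rows make up. A row lasts 1/8 s, in which the tool goes at most 62.5 mm and 10.7 degrees, less where a joint would pass 70% of its speed; a pose out of reach is approached as far as the arm can. A call with a gripper value outside its range is refused whole. "fingers" is the opening, from 0 (shut) to 1 (fully open), set as the call begins (left out, the last holds). The fingers move at their own pace and stop on an object; the grip force is fixed at half the most. Time passes only in rows, so rows that repeat a pose let the fingers close. It gives the time, the measured TCP pose, the force, the opening and the grip force at its end, in the units of the state.
- state(): the state, without advancing time (a new reading comes with each control period).
- imaging.read_camera(name): name is "scene" or "top" or "wrist"; returns a dict with "color" (400x640x3 uint8, red, green, blue), "z_map" (400x640 float32, mm along the optical axis (not along the pixel's ray), 0 where there is no reading), "intrinsics" (3x3 intrinsics, pixels), "camera_from_world" (4x4, takes a point from world to camera coordinates). Camera axes: x right, y up, looking along -z (the intrinsics and any distortion apply to the point x, -y, -z); pixel columns grow to the right and rows downward; lengths in mm; the calibration is good to about 2 mm. A picture is of the moment at which its call begins.
- env.job_done(): hands the job in; it is judged then, once.
Trained networks look in the newest picture that a camera, given by its name, has taken for a name from the list of things; names that differ only in an ending like _2 or _b are one class to them, and where a whole thing is asked for, a point or a joint stands for the part that bears it (a point fixed in the world has none). Each returns a list of dicts, best first, with "confidence" (0 to 1); they miss things now and then, are a little off and sometimes report something else, mostly with a low value. They report only what shows in the picture. A call takes as long as a camera call.
- spot_in(camera, target): "bbox" ([left, top, right, bottom] in pixels, round what is visible of it).
- mark_of(camera, target): "uv" ([column, row] in pixels: a listed point, or the origin of a listed thing).
The state is a dict: "t": time; "joints": joint angles; "qvel": joint speeds; "tau": joint torques, N m; "eef_pos": TCP position; "tcp_rot": TCP orientation; "ft_force": force on the tool from outside, world axes, zero at the start; "moment": the same for the moment, N m; "opening": opening from 0.0 (shut) to 1.0 (fully open); "grip_force": force on a finger pad.
Only numpy, scipy, OpenCV 4.12 (cv2) and the standard library are available. Lean on these libraries where they do the work, as an engineer would, in place of code of your own. Each camera call takes 0.05 s, during which the arm holds its last target. There are 200 camera calls.

TASK

Two or three of the balance weights have been put away in the four grey parts boxes, nobody knows which. Find them with never more than one box open at a time, and stand each weight upright, fully down in its own recess (the one of its size) in the wooden weight block. Leave the gauge block that lies in one of the boxes and the other things on the bench where they are, and finish with all four boxes fully shut.

Things in the scene. Friction and masses are not known exactly. Their poses are not given: they have to be found in the camera images.
- box_a: grey parts box, leftmost of four alike on an arc before the robot; fixed; 74 (x) x 108 (y) x 40 mm without lid, origin at the centre of the underside, front (tab side) = -x. Walls and floor 4 mm. A black liner inside (top at z = 12 mm, 22 mm wide at the +-y walls, 5 mm at the +-x walls) leaves a pocket 56 x 56 mm on the floor (z = 4 mm), where at most one thing lies.
- lid_a (a joint): lid angle of box_a, about the line along the box's y through (37, 0, 42.5) mm: 0 shut; grows as the front edge rises and swings over to the box's +x; 2.3 rad fully open. Stiff hinge (1 to 1.5 N at the tab moves it), the lid stays where it is left; no latch. Lid 76 x 110 x 5 mm, underside at z = 40 mm when shut.
- lid_a_tab (a point): grip point on lid_a's steel tab, a bar 16 mm wide (box y), 8 mm thick, standing out 35 mm from the lid's front edge in its plane. The point is 21 mm out from the edge, 96 mm from the hinge; shut: at box (-59, 0, 43) mm. Pinched along the box's y, tips at most 10 mm past it, it turns between the fingers, so the tool can stay upright through the swing.
- box_b: grey parts box, second from the left of four alike on an arc before the robot; fixed; 74 (x) x 108 (y) x 40 mm without lid, origin at the centre of the underside, front (tab side) = -x. Walls and floor 4 mm. A black liner inside (top at z = 12 mm, 22 mm wide at the +-y walls, 5 mm at the +-x walls) leaves a pocket 56 x 56 mm on the floor (z = 4 mm), where at most one thing lies.
- lid_b (a joint): lid angle of box_b, about the line along the box's y through (37, 0, 42.5) mm: 0 shut; grows as the front edge rises and swings over to the box's +x; 2.3 rad fully open. Stiff hinge (1 to 1.5 N at the tab moves it), the lid stays where it is left; no latch. Lid 76 x 110 x 5 mm, underside at z = 40 mm when shut.
- lid_b_tab (a point): grip point on lid_b's steel tab, a bar 16 mm wide (box y), 8 mm thick, standing out 35 mm from the lid's front edge in its plane. The point is 21 mm out from the edge, 96 mm from the hinge; shut: at box (-59, 0, 43) mm. Pinched along the box's y, tips at most 10 mm past it, it turns between the fingers, so the tool can stay upright through the swing.
- box_c: grey parts box, third from the left of four alike on an arc before the robot; fixed; 74 (x) x 108 (y) x 40 mm without lid, origin at the centre of the underside, front (tab side) = -x. Walls and floor 4 mm. A black liner inside (top at z = 12 mm, 22 mm wide at the +-y walls, 5 mm at the +-x walls) leaves a pocket 56 x 56 mm on the floor (z = 4 mm), where at most one thing lies.
- lid_c (a joint): lid angle of box_c, about the line along the box's y through (37, 0, 42.5) mm: 0 shut; grows as the front edge rises and swings over to the box's +x; 2.3 rad fully open. Stiff hinge (1 to 1.5 N at the tab moves it), the lid stays where it is left; no latch. Lid 76 x 110 x 5 mm, underside at z = 40 mm when shut.
- lid_c_tab (a point): grip point on lid_c's steel tab, a bar 16 mm wide (box y), 8 mm thick, standing out 35 mm from the lid's front edge in its plane. The point is 21 mm out from the edge, 96 mm from the hinge; shut: at box (-59, 0, 43) mm. Pinched along the box's y, tips at most 10 mm past it, it turns between the fingers, so the tool can stay upright through the swing.
- box_d: grey parts box, rightmost of four alike on an arc before the robot; fixed; 74 (x) x 108 (y) x 40 mm without lid, origin at the centre of the underside, front (tab side) = -x. Walls and floor 4 mm. A black liner inside (top at z = 12 mm, 22 mm wide at the +-y walls, 5 mm at the +-x walls) leaves a pocket 56 x 56 mm on the floor (z = 4 mm), where at most one thing lies.
- lid_d (a joint): lid angle of box_d, about the line along the box's y through (37, 0, 42.5) mm: 0 shut; grows as the front edge rises and swings over to the box's +x; 2.3 rad fully open. Stiff hinge (1 to 1.5 N at the tab moves it), the lid stays where it is left; no latch. Lid 76 x 110 x 5 mm, underside at z = 40 mm when shut.
- lid_d_tab (a point): grip point on lid_d's steel tab, a bar 16 mm wide (box y), 8 mm thick, standing out 35 mm from the lid's front edge in its plane. The point is 21 mm out from the edge, 96 mm from the hinge; shut: at box (-59, 0, 43) mm. Pinched along the box's y, tips at most 10 mm past it, it turns between the fingers, so the tool can stay upright through the swing.
- weight_small: the small balance weight (absent in some runs): plain steel disc 24 mm in diameter, 14 mm high, with a round knob on top on a 9 mm neck (knob 14 mm in diameter, from 17 to 30 mm above the underside); 55 g or up to 30 % more or less. Origin at the centre of the underside, z up through the knob. At the start it stands in one of the shut boxes.
- slot_small (a point): centre of the floor of the small weight's recess in the weight block: round, 28 mm in diameter, 7 mm deep; marked beside it with one brass pip.
- weight_middle: the middle balance weight (absent in some runs): plain steel disc 34 mm in diameter, 14 mm high, with a round knob on top on a 9 mm neck (knob 14 mm in diameter, from 17 to 30 mm above the underside); 100 g or up to 30 % more or less. Origin at the centre of the underside, z up through the knob. At the start it stands in one of the shut boxes.
- slot_middle (a point): centre of the floor of the middle weight's recess in the weight block: round, 38 mm in diameter, 7 mm deep; marked beside it with two brass pips.
- weight_large: the large balance weight (absent in some runs): plain steel disc 44 mm in diameter, 14 mm high, with a round knob on top on a 9 mm neck (knob 14 mm in diameter, from 17 to 30 mm above the underside); 180 g or up to 30 % more or less. Origin at the centre of the underside, z up through the knob. At the start it stands in one of the shut boxes.
- slot_large (a point): centre of the floor of the large weight's recess in the weight block: round, 48 mm in diameter, 7 mm deep; marked beside it with three brass pips.
- weight_block: flat wooden block, 70 (its x) x 200 (its y) x 22 mm, fixed, to the left of the boxes, with three round recesses in a row along its y for the weights: small at y = +64, middle at +8, large at -58 mm, floors at z = 15 mm. Origin at the centre of the underside.
- stray_block: a ground steel gauge block 9 x 30 x 10 mm that lies in one of the boxes; not a weight, it stays there. Origin at the centre of its underside.
- teal_lid: loose teal jar lid, 61 mm across, 11 mm high, lying at the front of the bench; bystander. Origin at the centre of its underside.
- yellow_pen: loose yellow pen, 138 mm long, lying at the front of the bench; bystander. Origin in the middle of its underside.

How it is judged:
By the outcome, as a careful person would: the job done as asked, in the order asked, and still so for the second after the job is handed in, with the robot touching nothing.
Of weight_small, weight_middle, weight_large only 2 to 3 are there at a start; the rules pass over those that are not, and their reading is None.
At some moment in a run one of weight_small, weight_middle, weight_large may be knocked a few centimetres aside while the robot is not near it.
It also fails if it takes over 210 s, if anything falls off the work surface, if the arm or the gripper's body presses on something with over 40 N, if the wrist force passes 120 N, or if a joint passes its speed limit or range.

## Working session

There is one attempt and no reset: what is moved stays moved. The work goes in short steps, Python scripts to look and compute and a tool call to move; the robot and the scene stay as the last step left them, time stands still between calls to the robot, and variables do not carry over. Pictures are saved under pics/ and viewed, at most 14 in all, crops included, and the job is handed in when it is done.

Besides the shell and the picture viewer there is one more tool, called after ">>>" as name(argument=value, ...), one argument or row to a line, values as JSON. step_arm: Moves the arm, as the interface text tells. Its arguments: {"type":"object","properties":{"increments":{"type":"array"},"fingers":{"type":"number"}},"required":["increments"]}

```bash
mkdir -p pics; cat > h.py <<'E'
import numpy as np, cv2
from cell import state, imaging, env, spot_in, mark_of
from scipy.spatial.transform import Rotation as Ro
def shot(name, f=None):
    c=imaging.read_camera(name)
    if f: cv2.imwrite('pics/'+f, c['color'][:,:,::-1])
    return c
def world(c,u,v,z=None,depth=None):
    K=c['intrinsics'];T=np.linalg.inv(c['camera_from_world'])
    d=np.array([(u-K[0,2])/K[0,0],-(v-K[1,2])/K[1,1],-1.])
    o=T[:3,3];r=T[:3,:3]@d
    if z is not None: return o+r*(z-o[2])/r[2]
    if depth is None: depth=c['z_map'][int(round(v)),int(round(u))]
    return o+r*depth
def cloud(c):
    K=c['intrinsics'];T=np.linalg.inv(c['camera_from_world'])
    v,u=np.mgrid[:400,:640]
    d=np.stack([(u-K[0,2])/K[0,0],-(v-K[1,2])/K[1,1],-np.ones(u.shape)],-1)
    return T[:3,3]+(d*c['z_map'][...,None])@T[:3,:3].T
def pose():
    s=state();return np.array(s['eef_pos']),Ro.from_euler('xyz',s['tcp_rot']).as_matrix(),s
def to(p,yaw=None):
    """slide in m from the measured pose (tool axes) to world p"""
    q,R,s=pose();return np.round(R.T@(np.array(p)-q)/1000,4)
E
python3 - <<'E'
from h import *
np.set_printoptions(precision=1,suppress=True)
p,R,s=pose();print(s);print(R)
for n in('top','scene'):
    c=shot(n,n+'0.png')
    print(n,c['intrinsics'][0],np.linalg.inv(c['camera_from_world'])[:3])
    for t in('box_a','lid_a_tab','weight_block','slot_small','slot_middle','slot_large'):
        for f in(spot_in,mark_of):
            if f is spot_in and t[:4]!='box_': continue
            for r in f(n,t)[:6]:
                if r['confidence']>.3:
                    k=r.get('uv') or [(r['bbox'][0]+r['bbox'][2])/2,(r['bbox'][1]+r['bbox'][3])/2]
                    z={'b':0,'l':43,'w':0,'s':15}[t[0]]
                    print(t,f.__name__,np.round(r.get('uv',r.get('bbox'))),round(r['confidence'],2),world(c,*k,z=z))
E
```

```text
{'t': 0.0, 'joints': array([ 1.2,  0.5,  1.6, -0. ,  1.1, -0.1]), 'qvel': array([-0., -0.,  0.,  0.,  0.,  0.]), 'tau': array([  0. , -61.3, -25.8,   0.1,   0. ,  -0. ]), 'eef_pos': array([191. , 594.8, 214.1]), 'tcp_rot': array([-3.1, -0. ,  2.8]), 'ft_force': array([-0.5, -0.2,  0.4]), 'moment': array([ 0. ,  0. , -0.1]), 'grip_force': 0.0, 'opening': 0.99670076301645}
[[-1.   0.3 -0. ]
 [ 0.3  1.  -0. ]
 [ 0.  -0.  -1. ]]
top [373.6   0.  324.5] [[  -0.     1.    -0.1  320. ]
 [  -1.    -0.    -0.   -39.8]
 [  -0.     0.1    1.  1236.5]]
box_a call [258. 171. 298. 208.] 0.98 [560.6 117.4   0. ]
box_a call [355. 175. 394. 216.] 0.91 [ 534.8 -207.     0. ]
box_a call [400. 198. 440. 236.] 0.67 [ 458.1 -354.7    0. ]
box_a call [308. 165. 341. 200.] 0.58 [582.6 -40.2   0. ]
box_a call [417. 219.] 0.96 [ 451.4 -345.2    0. ]
box_a call [278. 189.] 0.95 [562.8 117.9   0. ]
box_a call [326. 178.] 0.84 [596.2 -46.9   0. ]
box_a call [372. 196.] 0.74 [ 532.7 -199.     0. ]
box_a call [226. 202.] 0.72 [524.  291.5   0. ]
lid_a_tab call [283. 207.] 0.84 [494.9  96.4  43. ]
weight_block call
[... 424 characters left out ...]
. ]
box_a call [345. 224. 383. 257.] 0.86 [ 531.8 -181.6    0. ]
box_a call [298. 169. 334. 199.] 0.69 [577.2 134.8   0. ]
box_a call [357. 262. 403. 310.] 0.62 [ 452.4 -338.5    0. ]
box_a call [381. 287.] 0.92 [ 452.  -341.8    0. ]
box_a call [346. 207.] 0.91 [584.5 -30.7   0. ]
box_a call [316. 187.] 0.81 [566.9 121.5   0. ]
box_a call [367. 248.] 0.78 [ 519.8 -211.3    0. ]
lid_a_tab call [308. 188.] 0.7 [514.1  98.5  43. ]
weight_block call [269. 168.] 0.56 [492.2 328.8   0. ]
slot_small call [252. 169.] 0.73 [427.8 348.2  15. ]
slot_middle call [266. 168.] 0.81 [472.2 320.7  15. ]
slot_large call [279. 167.] 0.64 [513.9 290.7  15. ]
slot_large call [252. 167.] 0.56 [433.7 356.   15. ]
```

```bash
python3 - <<'E'
import cv2
a=cv2.imread('pics/top0.png')[140:270,170:470]
cv2.imwrite('pics/top0c.png',cv2.resize(a,None,fx=2.66,fy=2.66,interpolation=cv2.INTER_CUBIC))
E
```

```text
(no output)
```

View pics/top0c.png

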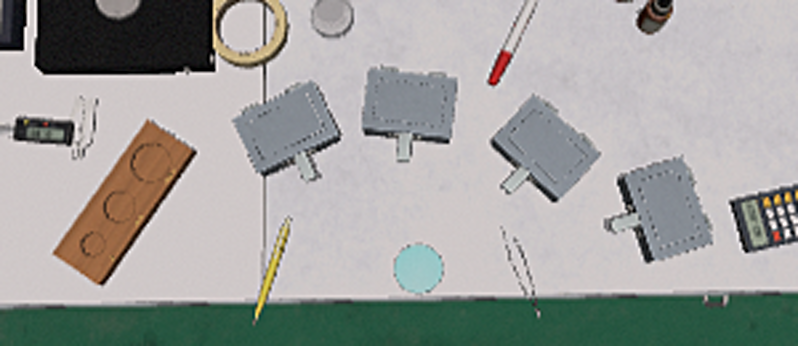

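The crop shows the four shut boxes with their tabs toward the robot, and the block at left with pips. The box lids are near crop pixels (287,130), (410,105), (545,148) and (665,208). I'll fit the lids and the block from depth.

```bash
cat >> h.py <<'E'
def rect(c,ctr,z0,z1,rad=85,op=9):
    P=cloud(c);ok=(P[...,2]>z0)&(P[...,2]<z1)&(np.hypot(P[...,0]-ctr[0],P[...,1]-ctr[1])<rad)
    xy=P[ok][:,:2]; g=np.zeros((300,300),np.uint8)
    ij=np.round(xy-ctr+150).astype(int).clip(0,299); g[ij[:,0],ij[:,1]]=255
    g=cv2.morphologyEx(g,cv2.MORPH_CLOSE,np.ones((7,7)));full=g.copy()
    if op: g=cv2.morphologyEx(g,cv2.MORPH_OPEN,cv2.getStructuringElement(cv2.MORPH_ELLIPSE,(31,31)))
    q=np.argwhere(g).astype(np.float32)
    r=cv2.minAreaRect(q); rest=np.argwhere((full>0)&(cv2.dilate(g,np.ones((7,7)))==0))
    return np.array(r[0])-150+ctr,r[1],r[2],(rest.mean(0)-150+ctr if len(rest) else None),len(rest),np.median(P[ok][:,2])
E
python3 - <<'E'
from h import *
np.set_printoptions(precision=1,suppress=True)
c=shot('top')
for n,k in dict(a=(563,118),b=(590,-42),c=(530,-203),d=(452,-343)).items():
    print(n,*rect(c,np.array(k),33,56))
print('blk',*rect(c,np.array((473,320)),16,30,115,0))
E
```

```text
a [560.2 115. ] (81.16085815429688, 106.4613265991211) 24.362455368041992 [516.4  93.1] 427 45.430444512867325
b [587.3 -36.9] (108.29022979736328, 80.6213607788086) 81.17961883544922 [534.5 -33.2] 424 45.42145187622532
c [ 529.3 -201.9] (106.09931182861328, 80.84584045410156) 46.005088806152344 [ 491.  -166.9] 407 45.619915348199356
d [ 450.3 -346.4] (106.74652862548828, 80.0390396118164) 14.500167846679688 [ 438.1 -296.5] 441 45.935384560950865
blk [497.3 350.1] (147.81399536132812, 199.87213134765625) 55.265140533447266 None 0 21.198908816828634
```

```bash
cat >> h.py <<'E'
BOX=dict(a=(560,115,25),b=(588,-37,-6.5),c=(529,-202,-43.5),d=(450,-346,-75.5))
def bp(n,x,y,z):
    cx,cy,w=BOX[n];w=np.radians(w)
    return np.array([cx+x*np.cos(w)-y*np.sin(w),cy+x*np.sin(w)+y*np.cos(w),z])
def go(p,w=None):
    """print slide(m), roll (rad) so that tool x points to world angle w (deg)"""
    q,R,s=pose();a=np.degrees(np.arctan2(R[1,0],R[0,0]))
    r=0 if w is None else (np.radians(-((w-a+180)%360-180)))
    print('slide',to(p),'roll',round(r,3),'| at',q.round(1),'ang',round(a,1))
E
python3 - <<'E'
from h import *
np.set_printoptions(precision=4,suppress=True)
q,R,s=pose();c=shot('wrist')
T=np.linalg.inv(c['camera_from_world'])
print(R.T@(T[:3,3]-q),R.T@T[:3,:3],c['intrinsics'][0])
go(bp('a',-59,0,160),205)
E
```

```text
[  85.3787   -0.937  -169.2238] [[ 0.0016  0.9542  0.299 ]
 [ 1.     -0.0018  0.0004]
 [ 0.0009  0.299  -0.9542]] [357.317    0.     313.8139]
slide [-0.4547 -0.3844  0.0546] roll -0.747 | at [191.1 595.1 214.7] ang 162.2
```

>>> step_arm(
  increments=[
    {"slide": [-0.045, -0.038, 0.005], "roll": -0.15},
    {"slide": [-0.09, -0.077, 0.011], "roll": -0.3},
    {"slide": [-0.136, -0.115, 0.016], "roll": -0.45},
    {"slide": [-0.18, -0.154, 0.022], "roll": -0.6},
    {"slide": [-0.227, -0.192, 0.027], "roll": -0.747},
  ],
)

```text
t: 1.52
eef_pos: [349.2, 341.3, 187.7]
tcp_rot: [3.141, 0.001, -2.7]
ft_force: [0.2, 1.2, 0.1]
opening: 1.003
grip_force: 0.0
```

```bash
python3 - <<'E'
from h import *
go(bp('a',-59,0,160),205)
E
```

```text
slide [-0.0349 -0.2944  0.0277] roll 0.005 | at [349.2 341.3 187.7] ang -154.7
```

>>> step_arm(
  increments=[
    {"slide": [-0.007, -0.059, 0.0055]},
    {"slide": [-0.014, -0.118, 0.011]},
    {"slide": [-0.021, -0.177, 0.0165]},
    {"slide": [-0.028, -0.236, 0.022]},
    {"slide": [-0.035, -0.294, 0.028]},
  ],
  fingers=0.5,
)

```text
invalid input at $.increments[0]: expected keys slide, roll
```

```bash
cat >> h.py <<'E'
def look(f=None,ts=()):
    c=shot('wrist',f);return c
def tabpts(n,c,zlo=36,zhi=54):
    """cloud points in box frame near the tab; report tab centre and direction"""
    P=cloud(c);cx,cy,w=BOX[n];w=np.radians(w)
    d=P[...,:2]-np.array([cx,cy]);X=d@[np.cos(w),np.sin(w)];Y=d@[-np.sin(w),np.cos(w)]
    ok=(P[...,2]>zlo)&(P[...,2]<zhi)&(c['z_map']>0)
    t=ok&(X>-80)&(X<-46)&(abs(Y)<30)
    l=ok&(X>-42)&(X<45)&(abs(Y)<62)
    return np.stack([X[t],Y[t],P[...,2][t]],1),np.stack([X[l],Y[l],P[...,2][l]],1)
E
python3 - <<'E'
from h import *
np.set_printoptions(precision=1,suppress=True)
c=shot('wrist','wa.png')
t,l=tabpts('a',c)
f=lambda a:np.r_[np.percentile(a,[1,50,99],axis=0).ravel()]
print(len(t),f(t));print(len(l),f(l));print(np.polyfit(t[:,0],t[:,1],1))
for r in mark_of('wrist','lid_a_tab')[:3]: print(r,world(c,*r['uv'],z=43))
go(bp('a',-59,0,160),205)
E
```

```text
324 [-69.9  -0.6  39.2 -57.1   6.2  45.1 -46.4   8.6  47.4]
2617 [-40.5 -14.   36.6 -19.4  21.7  45.    8.3  54.8  47. ]
[-0.   2.6]
{'uv': [1.6, 225.5], 'confidence': 0.73} [509.1  91.2  43. ]
{'uv': [49.8, 262.1], 'confidence': 0.65} [527.7 140.9  43. ]
slide [-0.  -0.3  0. ] roll 0.001 | at [350.7 339.2 187.5] ang -154.9
```

View pics/wa.png

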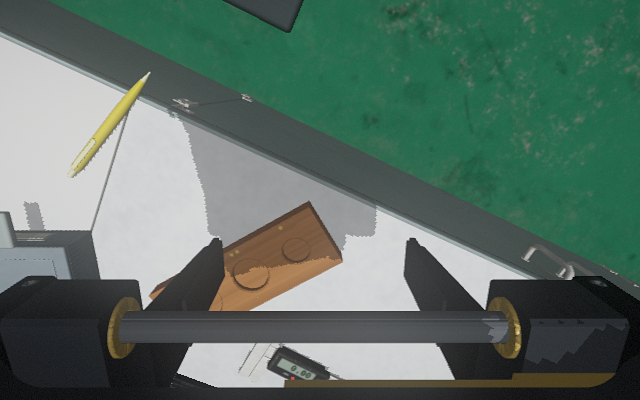

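The wrist camera sees mostly the +x side of the tool, with the block around (260,265) and box a at the left edge. The move was refused because every row needs a roll.

>>> step_arm(
  increments=[
    {"slide": [-0.007, -0.059, 0.0055], "roll": 0},
    {"slide": [-0.014, -0.118, 0.011], "roll": 0},
    {"slide": [-0.021, -0.177, 0.0165], "roll": 0},
    {"slide": [-0.028, -0.236, 0.022], "roll": 0},
    {"slide": [-0.035, -0.294, 0.028], "roll": 0},
  ],
  fingers=0.5,
)

```text
t: 2.25
eef_pos: [505.5, 89.9, 159.7]
tcp_rot: [-3.141, 0.001, -2.706]
ft_force: [0.9, 0.3, 0.2]
opening: 0.537
grip_force: 0.0
```

```bash
python3 - <<'E'
from h import *
np.set_printoptions(precision=1,suppress=True)
c=shot('wrist','wa2.png')
t,l=tabpts('a',c)
f=lambda a:np.r_[np.percentile(a,[1,50,99],axis=0).ravel()]
print(len(t),f(t));print(len(l),f(l));print(np.polyfit(t[:,0],t[:,1],1))
for r in mark_of('wrist','lid_a_tab')[:3]: print(r,world(c,*r['uv'],z=43))
go(bp('a',-59,0,160),205)
E
```

```text
566 [-70.4  -8.4  41.9 -58.8  -0.9  46.  -46.3   6.7  47.6]
8578 [-38.  -51.5  38.2  -2.6  -0.   45.   41.9  50.7  46.8]
[ 0.  -0.8]
{'uv': [314.3, 201.5], 'confidence': 0.95} [509.7  91.8  43. ]
slide [-0.  0. -0.] roll -0.005 | at [506.9  87.8 159.1] ang -155.3
```

View pics/wa2.png

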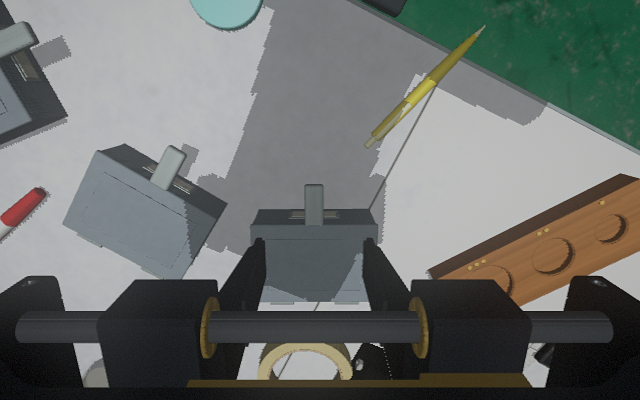

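The wrist view shows tab a at (314,200), between the fingers, which agrees with my estimate. Going down on it.

```bash
sed -i 's/a=(560,115,25)/a=(562,115.3,25)/' h.py; python3 - <<'E'
from h import *
go(bp('a',-59,0,35),205)
E
```

```text
slide [-0.0025  0.0018  0.1241] roll -0.005 | at [506.9  87.8 159.1] ang -155.3
```

>>> step_arm(
  increments=[
    {"slide": [-0.0025, 0.0018, 0.045], "roll": 0},
    {"slide": [-0.0025, 0.0018, 0.09], "roll": 0},
    {"slide": [-0.0025, 0.0018, 0.124], "roll": 0},
    {"slide": [-0.0025, 0.0018, 0.124], "roll": 0},
  ],
)

```text
t: 2.85
eef_pos: [504.8, 94.6, 34.1]
tcp_rot: [3.14, -0.004, -2.705]
ft_force: [0.7, -0.4, 0.5]
opening: 0.5
grip_force: 0.0
```

>>> step_arm(
  increments=[
    {"slide": [0, 0, 0], "roll": 0},
    {"slide": [0, 0, 0], "roll": 0},
    {"slide": [0, 0, 0], "roll": 0},
    {"slide": [0, 0, 0], "roll": 0},
    {"slide": [0, 0, 0], "roll": 0},
  ],
  fingers=0.0,
)

```text
t: 3.48
eef_pos: [507.7, 91.6, 36.6]
tcp_rot: [-3.138, 0.002, -2.705]
ft_force: [3.7, -26.3, 3.3]
opening: 0.162
grip_force: 30.0
```

>>> step_arm(
  increments=[
    {"slide": [-0.0025, -0.001, -0.022], "roll": 0},
    {"slide": [-0.01, -0.0015, -0.0426], "roll": 0},
    {"slide": [-0.022, -0.0015, -0.061], "roll": 0},
    {"slide": [-0.0378, -0.0015, -0.0764], "roll": 0},
    {"slide": [-0.0568, -0.0015, -0.0876], "roll": 0},
  ],
)

```text
t: 4.1
eef_pos: [558.8, 115.1, 124.4]
tcp_rot: [-3.139, 0.0, -2.705]
ft_force: [5.5, -10.6, -6.8]
opening: 0.166
grip_force: 30.0
```

>>> step_arm(
  increments=[
    {"slide": [-0.021, 0, -0.0067], "roll": 0},
    {"slide": [-0.043, 0, -0.0083], "roll": 0},
    {"slide": [-0.0647, 0, -0.0049], "roll": 0},
    {"slide": [-0.0852, 0, 0.0033], "roll": 0},
    {"slide": [-0.1018, 0, 0.0148], "roll": 0},
  ],
)

```text
t: 4.72
eef_pos: [657.1, 160.9, 114.7]
tcp_rot: [-3.137, 0.018, -2.706]
ft_force: [15.0, 5.0, 29.4]
opening: 0.125
grip_force: 30.0
```

>>> step_arm(
  increments=[
    {"slide": [0, 0, 0], "roll": 0},
    {"slide": [0, 0, 0], "roll": 0},
    {"slide": [0, 0, -0.05], "roll": 0},
    {"slide": [0, 0, -0.1], "roll": 0},
  ],
  fingers=0.5,
)

```text
t: 5.22
eef_pos: [649.6, 159.4, 209.2]
tcp_rot: [3.141, -0.002, -2.706]
ft_force: [0.5, 0.3, -0.0]
opening: 0.475
grip_force: 0.0
```

```bash
python3 - <<'E'
from h import *
np.set_printoptions(precision=1,suppress=True)
c=shot('wrist','wa3.png')
for t in('weight_small','weight_middle','weight_large','stray_block','lid_a_tab'):
  for r in mark_of('wrist',t)[:2]: print(t,r,world(c,*r['uv']))
q,R,s=pose();print(q)
E
```

```text
weight_small {'uv': [312.4, 72.2], 'confidence': 0.64} [559.2 115.3  33.7]
weight_small {'uv': [601.5, 46.9], 'confidence': 0.62} [422.9 351.6  15. ]
weight_middle {'uv': [310.9, 73.5], 'confidence': 0.73} [560.7 114.5  32.5]
weight_large {'uv': [312.8, 77.5], 'confidence': 0.32} [563.2 117.6  34.1]
lid_a_tab {'uv': [310.8, 193.4], 'confidence': 0.83} [639.3 151.7 126. ]
lid_a_tab {'uv': [310.0, 78.5], 'confidence': 0.42} [565.  115.6  34.8]
[649.6 159.4 207.3]
```

View pics/wa3.png

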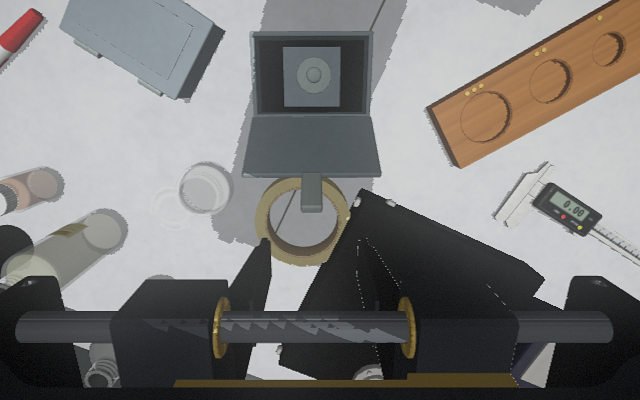

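Box a is open and holds a weight at (313,75). The disc is about 36 px against the 58 px pocket, so it is the middle one. The block with its three recesses is visible at upper right.

```bash
cat >> h.py <<'E'
def weight(n,c):
    P=cloud(c);cx,cy,w=BOX[n];w=np.radians(w)
    d=P[...,:2]-np.array([cx,cy]);X=d@[np.cos(w),np.sin(w)];Y=d@[-np.sin(w),np.cos(w)]
    inn=(abs(X)<29)&(abs(Y)<29)&(c['z_map']>0);Z=P[...,2]
    k=inn&(Z>26)&(Z<40);m=inn&(Z>13)&(Z<40)
    for nm,s in(('knob',k),('disc',m)):
        if s.sum()>5: 
            r=cv2.minEnclosingCircle(P[s][:,:2].astype(np.float32))
            print(nm,s.sum(),'med',np.median(P[s],0),'circ',np.round(r[0],1),'dia',round(2*r[1],1))
def slots(c,cam):
    for t in('slot_small','slot_middle','slot_large'):
        for r in mark_of(cam,t)[:2]: print(t,round(r['confidence'],2),np.round(r['uv'],1),world(c,*r['uv'],z=15).round(1))
E
python3 - <<'E'
from h import *
np.set_printoptions(precision=1,suppress=True)
c=shot('wrist');weight('a',c);slots(c,'wrist')
P=cloud(c);print(P[115,485],P[78,550],P[135,450])
# recess pixels
Z=P[...,2];m=(Z<18.5)&(Z>10)&(P[...,1]>240)&(P[...,1]<400)&(P[...,0]>380)&(P[...,0]<570)
n,L,st,ce=cv2.connectedComponentsWithStats(m.astype(np.uint8))
for i in range(1,n):
    if st[i][4]>60:
        q=P[L==i];print(st[i],(q.max(0)+q.min(0))/2,q.mean(0))
E
```

```text
knob 191 med [560.8 116.7  32.9] circ [560.7 116.8] dia 13.8
disc 1023 med [560.7 116.7  17.5] circ [554.2 116. ] dia 46.7
slot_small 0.91 [604.   49.1] [424.3 353.6  15. ]
slot_middle 0.86 [547.8  80.3] [469.4 322.6  15. ]
slot_large 0.81 [486.5 117.3] [523.7 288.5  15. ]
[522.3 286.2  14.3] [466.1 324.5  12.7] [554.1 262.8  20.5]
[441   0 178 102 360] [456.9 289.9  14.3] [454.4 291.7  14.4]
[594  33  31  33 738] [422.7 356.8  15.3] [422.1 357.7  14.5]
[ 531   59   41   43 1275] [469.4 324.8  14.8] [468.7 325.6  14.3]
[ 462   92   49   50 1885] [524.8 287.2  14.9] [523.7 287.9  14.2]
[432 115  22  41  93] [557.1 258.9  14.2] [557.3 259.   13.9]
[539 183  24  21 267] [560.2 393.2  14.2] [560.7 392.5  15.6]
```

```bash
python3 - <<'E'
from h import *
go((560.7,116.7,21),205)
q,R,s=pose();print(s['t'],q)
E
```

```text
slide [ 0.0987 -0.0011  0.1865] roll -0.0 | at [650.  159.5 207.3] ang -155.0
5.725 [650.04771691 159.45385662 207.34307582]
```

>>> step_arm(
  increments=[
    {"slide": [0.05, -0.0005, 0], "roll": 0},
    {"slide": [0.0987, -0.0011, 0.01], "roll": 0},
    {"slide": [0.0987, -0.0011, 0.07], "roll": 0},
    {"slide": [0.0987, -0.0011, 0.13], "roll": 0},
    {"slide": [0.0987, -0.0011, 0.16], "roll": 0},
  ],
  fingers=0.4,
)

```text
t: 6.35
eef_pos: [560.0, 116.6, 45.4]
tcp_rot: [3.14, -0.003, -2.706]
ft_force: [0.7, -0.5, -0.4]
opening: 0.403
grip_force: 0.0
```

>>> step_arm(
  increments=[
    {"slide": [0, 0, 0.0265], "roll": 0},
    {"slide": [0, 0, 0.0265], "roll": 0},
  ],
)

```text
t: 6.6
eef_pos: [560.3, 116.7, 20.1]
tcp_rot: [3.14, -0.004, -2.705]
ft_force: [-0.6, -0.3, 0.4]
opening: 0.4
grip_force: 0.0
```

>>> step_arm(
  increments=[
    {"slide": [0, 0, 0], "roll": 0},
    {"slide": [0, 0, 0], "roll": 0},
    {"slide": [0, 0, 0], "roll": 0},
    {"slide": [0, 0, 0], "roll": 0},
  ],
  fingers=0.0,
)

```text
t: 7.1
eef_pos: [561.7, 116.9, 22.8]
tcp_rot: [-3.141, 0.001, -2.705]
ft_force: [-1.6, 0.3, 7.3]
opening: 0.137
grip_force: 30.0
```

>>> step_arm(
  increments=[
    {"slide": [0, 0, -0.03], "roll": 0},
    {"slide": [0, 0, -0.08], "roll": 0},
    {"slide": [0, 0, -0.08], "roll": 0},
  ],
)

```text
t: 7.48
eef_pos: [562.8, 117.0, 105.2]
tcp_rot: [-3.14, 0.006, -2.705]
ft_force: [0.1, 0.7, -2.2]
opening: 0.134
grip_force: 30.0
```

```bash
python3 - <<'E'
from h import *
go((469.2,324.5,80),None)
c=shot('wrist','wa4.png')
E
```

```text
slide [-0.0027  0.2277  0.0248] roll 0 | at [562.8 117.  105.2] ang -155.0
```

View pics/wa4.png

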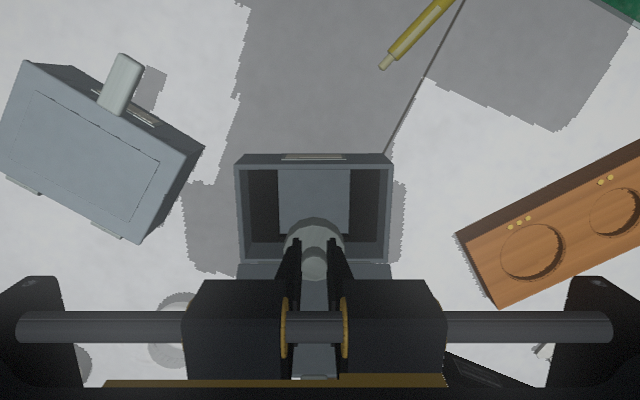

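The weight is held upright between the fingers at (315,240), and the pocket is empty. Carrying it above the middle recess.

>>> step_arm(
  increments=[
    {"slide": [0, 0.057, 0], "roll": 0},
    {"slide": [-0.001, 0.114, 0.005], "roll": 0},
    {"slide": [-0.002, 0.171, 0.01], "roll": 0},
    {"slide": [-0.0027, 0.2277, 0.015], "roll": 0},
    {"slide": [-0.0027, 0.2277, 0.025], "roll": 0},
  ],
)

```text
t: 8.15
eef_pos: [465.4, 327.0, 75.5]
tcp_rot: [3.141, -0.001, -2.701]
ft_force: [0.5, -0.1, -1.5]
opening: 0.139
grip_force: 30.0
```

```bash
python3 - <<'E'
from h import *
np.set_printoptions(precision=1,suppress=True)
c=shot('wrist','wm.png');slots(c,'wrist')
for r in mark_of('wrist','weight_middle')[:2]: print(r,world(c,*r['uv'],z=62))
P=cloud(c);Z=P[...,2]
m=(Z>68)&(Z<78)&(np.hypot(P[...,0]-469,P[...,1]-324)<40)
print(m.sum(),P[m].min(0),P[m].max(0))
go((469.2,324.5,40),None)
cv2.imwrite('pics/wmc.png',cv2.resize(c['color'][130:330,180:480,::-1],None,fx=2.5,fy=2.5))
E
```

```text
slot_small 0.9 [381.5 183.7] [423.  356.1  15. ]
slot_middle 0.83 [304.8 223.7] [470.6 322.1  15. ]
slot_large 0.76 [228.7 267.5] [524.3 287.   15. ]
{'uv': [312.2, 238.4], 'confidence': 0.8} [459.8 322.9  62. ]
1159 [447.6 309.2  68. ] [480.9 341.5  78. ]
slide [-0.  0.  0.] roll 0 | at [468.1 323.2  76.6] ang -155.1
```

View pics/wmc.png

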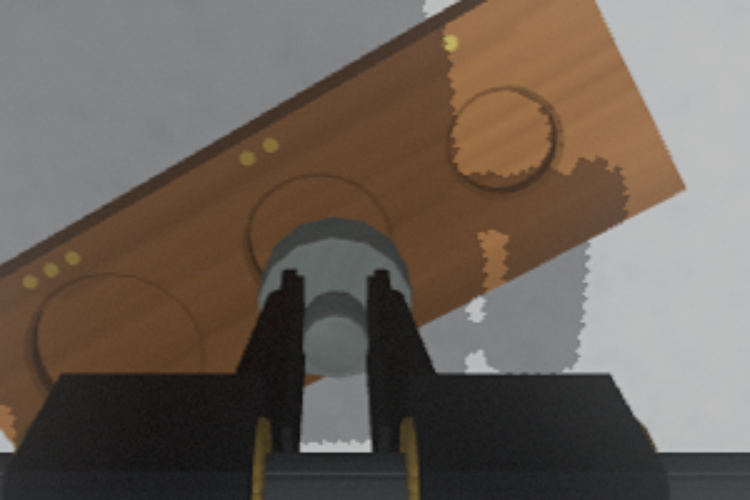

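The weight hangs above and slightly behind the middle recess: the disc is at crop (335,290) and the recess at (318,235), with parallax. I'll measure the disc rim against the recess.

```bash
python3 - <<'E'
from h import *
np.set_printoptions(precision=1,suppress=True)
q,R,s=pose();c=shot('wrist')
P=(cloud(c)-q)@R   # tool frame
for col in(300,308,314,320,328):
    v=P[205:250,col]; 
    print(col,[(r+205,)+tuple(v[r].round(1)) for r in range(5,30,2) if v[r,2]<30][:9])
K=(cloud(c));Z=K[...,2]
S=np.array([469.2,324.5,q[2]]);print('slot in tool',(S-q)@R)
m=(Z<18.5)&(Z>10)&(K[...,1]>340)&(K[...,1]<375)&(K[...,0]>400)&(K[...,0]<445)
k=K[m];print('small recess',m.sum(),(k.max(0)+k.min(0))/2)
E
```

```text
300 [(220, np.float64(16.1), np.float64(-8.1), np.float64(17.3)), (222, np.float64(16.5), np.float64(-8.0), np.float64(13.3)), (224, np.float64(16.5), np.float64(-7.8), np.float64(10.3)), (226, np.float64(16.2), np.float64(-7.8), np.float64(8.0)), (228, np.float64(85.9), np.float64(-0.4), np.float64(-169.2)), (230, np.float64(15.2), np.float64(-7.7), np.float64(4.9)), (232, np.float64(13.6), np.float64(-7.7), np.float64(6.0)), (234, np.float64(12.7), np.float64(-7.7), np.float64(5.4))]
308 [(218, np.float64(17.4), np.float64(-3.7), np.float64(17.1)), (220, np.float64(17.5), np.float64(-3.6), np.float64(13.7)), (222, np.float64(17.7), np.float64(-3.5), np.float64(10.1)), (224, np.float64(17.6), np.float64(-3.5), np.float64(7.3)), (226, np.float64(17.0), np.float64(-3.5), np.float64(6.1)), (228, np.float64(16.3), np.float64(-3.5), np.float64(4.9)), (230, np.float64(15.2), np.float64(-3.5), np.float64(4.9)), (232, np.float64(13.9), np.float64(-3.5), np.float64(5.2)), (234, np.float64(12.7), np.float64(-3.5), np.float64(5.5))]
314 [(218, np.float64(17.9), np.float64(-0.3), np.float64(15.
[... 817 characters left out ...]
float64(2.8), np.float64(6.0)), (230, np.float64(14.9), np.float64(2.8), np.float64(5.6)), (232, np.float64(13.5), np.float64(2.9), np.float64(6.3)), (234, np.float64(12.0), np.float64(2.9), np.float64(7.1))]
328 [(222, np.float64(15.7), np.float64(7.4), np.float64(15.3)), (224, np.float64(16.0), np.float64(7.3), np.float64(11.6)), (226, np.float64(15.8), np.float64(7.2), np.float64(9.1)), (228, np.float64(85.9), np.float64(-0.4), np.float64(-169.2)), (230, np.float64(14.7), np.float64(7.1), np.float64(6.1)), (232, np.float64(13.8), np.float64(7.1), np.float64(5.6)), (234, np.float64(12.7), np.float64(7.1), np.float64(5.5))]
slot in tool [-1.6  0.7 -0. ]
small recess 1349 [424.6 355.5  15.3]
```

>>> step_arm(
  increments=[
    {"slide": [-0.0025, 0.0003, 0.0], "roll": 0},
    {"slide": [-0.0025, 0.0003, 0.025], "roll": 0},
    {"slide": [-0.0025, 0.0003, 0.036], "roll": 0},
    {"slide": [-0.0025, 0.0003, 0.04], "roll": 0},
    {"slide": [-0.0025, 0.0003, 0.042], "roll": 0},
  ],
)

```text
t: 9.07
eef_pos: [470.0, 325.7, 35.2]
tcp_rot: [3.142, 0.0, -2.706]
ft_force: [-0.2, -0.6, -1.6]
opening: 0.138
grip_force: 30.0
```

>>> step_arm(
  increments=[
    {"slide": [0, 0, 0.001], "roll": 0},
    {"slide": [0, 0, 0.002], "roll": 0},
  ],
)

```text
t: 9.32
eef_pos: [470.0, 325.8, 33.8]
tcp_rot: [3.142, 0.001, -2.705]
ft_force: [-2.9, -2.8, 14.3]
opening: 0.135
grip_force: 30.0
```

>>> step_arm(
  increments=[
    {"slide": [0, 0, 0.001], "roll": 0},
    {"slide": [0, 0, 0.001], "roll": 0},
    {"slide": [0, 0, -0.04], "roll": 0},
    {"slide": [0, 0, -0.1], "roll": 0},
    {"slide": [0, 0, -0.145], "roll": 0},
  ],
  fingers=0.5,
)

```text
t: 9.95
eef_pos: [469.9, 325.7, 180.3]
tcp_rot: [3.141, 0.002, -2.705]
ft_force: [-0.5, 0.0, -1.1]
opening: 0.495
grip_force: 0.0
```

```bash
cat >> h.py <<'E'
def tabpt(n,c,cam='wrist'):
    for r in mark_of(cam,'lid_a_tab')[:4]:
        u,v=r['uv']
        if not(0<=u<640 and 0<=v<400):continue
        w=world(c,u,v);cx,cy,a=BOX[n];a=np.radians(a);d=w[:2]-[cx,cy]
        x=d@[np.cos(a),np.sin(a)];y=d@[-np.sin(a),np.cos(a)]
        print('tab',round(r['confidence'],2),np.round(r['uv']),'box',x.round(1),y.round(1),w[2].round(1),'theta',np.arctan2(w[2]-42.5,37-x).round(2))
E
python3 - <<'E'
from h import *
np.set_printoptions(precision=1,suppress=True)
c=shot('wrist','wm2.png');slots(c,'wrist')
P=cloud(c);m=(P[...,2]>37)&(P[...,2]<55)&(np.hypot(P[...,0]-470,P[...,1]-324)<25)
print('knob',m.sum(),P[m].mean(0),P[m].max(0))
m=(P[...,2]>25)&(P[...,2]<33)&(np.hypot(P[...,0]-470,P[...,1]-324)<25);print('disc z',m.sum(),np.median(P[m],0))
c=shot('top');tabpt('a',c,'top')
go(bp('a',85,-1,178))
E
```

```text
slot_small 0.62 [364.  150.9] [423.  355.4  15. ]
slot_middle 0.79 [312.7 179.9] [468.9 323.6  15. ]
slot_large 0.6 [255.  213.3] [524.1 286.2  15. ]
slot_large 0.19 [360.6 148.3] [422.2 351.4  15. ]
knob 202 [468.4 324.2  43.4] [475.8 331.   46.6]
disc z 774 [466.3 323.1  28.1]
tab 0.81 [260. 159.] box 83.0 6.0 123.3 theta 2.09
slide [-0.1 -0.2 -0. ] roll 0 | at [469.2 325.4 176.9] ang -155.0
```

```bash
python3 - <<'E'
from h import *
go(bp('a',85,-1,178),205)
E
```

```text
slide [-0.0803 -0.2306 -0.0013] roll -0.0 | at [469.2 325.4 176.9] ang -155.0
```

>>> step_arm(
  increments=[
    {"slide": [-0.018, -0.052, -0.01], "roll": 0},
    {"slide": [-0.036, -0.104, -0.02], "roll": 0},
    {"slide": [-0.054, -0.156, -0.02], "roll": 0},
    {"slide": [-0.072, -0.208, -0.02], "roll": 0},
    {"slide": [-0.08, -0.2306, -0.02], "roll": 0},
  ],
)

```text
t: 10.88
eef_pos: [640.8, 148.2, 195.9]
tcp_rot: [3.141, -0.002, -2.708]
ft_force: [-0.5, 0.2, 0.2]
opening: 0.499
grip_force: 0.0
```

```bash
python3 - <<'E'
from h import *
c=shot('wrist','wl.png');tabpt('a',c);c=shot('wrist');tabpt('a',c)
go(bp('a',85,-1,118),205)
E
```

```text
tab 0.78 [319. 216.] box 85.1 -0.1 127.0 theta 2.09
tab 0.72 [496. 132.] box 39.0 173.4 14.2 theta -1.64
tab 0.56 [562.  90.] box 0.1 218.9 29.0 theta -0.35
tab 0.6 [317. 220.] box 87.2 -0.9 129.8 theta 2.09
slide [-0.0004 -0.0009  0.0789] roll -0.0 | at [638.9 151.  196.9] ang -155.0
```

>>> step_arm(
  increments=[
    {"slide": [0, -0.0005, 0.05], "roll": 0},
    {"slide": [0, -0.0005, 0.079], "roll": 0},
    {"slide": [0, -0.0005, 0.079], "roll": 0},
  ],
)

```text
t: 11.45
eef_pos: [638.0, 151.3, 117.1]
tcp_rot: [3.14, -0.004, -2.704]
ft_force: [-0.3, -0.2, 0.2]
opening: 0.498
grip_force: 0.0
```

>>> step_arm(
  increments=[
    {"slide": [0, 0, 0], "roll": 0},
    {"slide": [0, 0, 0], "roll": 0},
    {"slide": [0, 0, 0], "roll": 0},
    {"slide": [0, 0, 0], "roll": 0},
  ],
  fingers=0.0,
)

```text
t: 11.95
eef_pos: [639.3, 152.2, 119.8]
tcp_rot: [3.138, 0.001, -2.706]
ft_force: [-3.3, 10.4, 3.1]
opening: 0.165
grip_force: 30.0
```

>>> step_arm(
  increments=[
    {"slide": [0.0211, 0, -0.0089], "roll": 0},
    {"slide": [0.0448, 0, -0.0126], "roll": 0},
    {"slide": [0.0686, 0, -0.0103], "roll": 0},
    {"slide": [0.0911, 0, -0.0022], "roll": 0},
    {"slide": [0.111, 0, 0.0113], "roll": 0},
  ],
)

```text
t: 12.58
eef_pos: [537.8, 104.2, 110.1]
tcp_rot: [3.14, 0.001, -2.705]
ft_force: [-9.6, 10.7, 10.2]
opening: 0.15
grip_force: 30.0
```

>>> step_arm(
  increments=[
    {"slide": [0.013, 0, 0.014], "roll": 0},
    {"slide": [0.023, 0, 0.0303], "roll": 0},
    {"slide": [0.0296, 0, 0.0483], "roll": 0},
    {"slide": [0.0321, 0, 0.0625], "roll": 0},
    {"slide": [0.0326, 0, 0.0735], "roll": 0},
  ],
)

```text
t: 13.2
eef_pos: [505.9, 89.6, 33.4]
tcp_rot: [3.138, -0.007, -2.705]
ft_force: [-14.3, 3.8, 5.7]
opening: 0.162
grip_force: 30.0
```

>>> step_arm(
  increments=[
    {"slide": [0, 0, 0.001], "roll": 0},
    {"slide": [0, 0, 0.002], "roll": 0},
    {"slide": [0, 0, 0.002], "roll": 0},
  ],
)

```text
t: 13.58
eef_pos: [505.9, 89.6, 31.6]
tcp_rot: [3.138, -0.008, -2.705]
ft_force: [-14.7, 3.0, 1.7]
opening: 0.167
grip_force: 30.0
```

>>> step_arm(
  increments=[
    {"slide": [0, 0, 0], "roll": 0},
    {"slide": [0, 0, 0], "roll": 0},
    {"slide": [0, 0, -0.05], "roll": 0},
    {"slide": [0, 0, -0.11], "roll": 0},
    {"slide": [0, 0, -0.13], "roll": 0},
  ],
  fingers=0.5,
)

```text
t: 14.2
eef_pos: [511.1, 89.3, 165.7]
tcp_rot: [-3.139, 0.005, -2.706]
ft_force: [0.3, -0.4, -0.9]
opening: 0.499
grip_force: 0.0
```

```bash
cat >> h.py <<'E'
def lid(n,c):
    t,l=tabpts(n,c,20,80);t=t[t[:,2]>36];l=l[(l[:,2]>36)]
    print(n,'tab z',np.median(t[:,2]).round(1),'y',np.median(t[:,1]).round(1),'slope',np.polyfit(t[:,0],t[:,1],1)[0].round(3),'tip',np.percentile(t[:,0],2).round(1),
    '| lid n',len(l),'z slope',np.polyfit(l[:,0],l[:,2],1)[0].round(4),'z front',np.median(l[l[:,0]<-15][:,2]).round(1))
E
python3 - <<'E'
from h import *
c=shot('wrist','wcl.png');lid('a',c);tabpt('a',c)
go(bp('b',-59,0,160),173.5)
E
```

```text
a tab z 58.8 y -0.2 slope -0.009 tip -71.3 | lid n 8206 z slope -0.0757 z front 53.1
tab 0.92 [316. 198.] box -58.2 -1.4 59.4 theta 0.18
tab 0.64 [488. 276.] box 38.6 172.8 13.4 theta -1.63
slide [ 0.0339 -0.1162  0.0046] roll 0.55 | at [511.   89.3 164.6] ang -155.0
```

>>> step_arm(
  increments=[
    {"slide": [0.001, 0, 0.05], "roll": 0},
    {"slide": [0.001, 0, 0.09], "roll": 0},
    {"slide": [0.001, 0, 0.11], "roll": 0},
    {"slide": [0.001, 0, 0.116], "roll": 0},
    {"slide": [0.001, 0, 0.118], "roll": 0},
  ],
  fingers=0.0,
)

```text
t: 14.92
eef_pos: [506.4, 89.7, 42.8]
tcp_rot: [3.138, -0.005, -2.706]
ft_force: [-9.4, 8.6, 3.6]
opening: 0.164
grip_force: 30.0
```

>>> step_arm(
  increments=[
    {"slide": [0, 0, 0.001], "roll": 0},
    {"slide": [0, 0, 0.002], "roll": 0},
    {"slide": [0, 0, 0.003], "roll": 0},
  ],
)

```text
t: 15.3
eef_pos: [506.3, 89.6, 40.4]
tcp_rot: [3.139, -0.005, -2.705]
ft_force: [-9.8, 7.5, 3.9]
opening: 0.164
grip_force: 30.0
```

>>> step_arm(
  increments=[
    {"slide": [0, 0, 0], "roll": 0},
    {"slide": [0, 0, 0], "roll": 0},
    {"slide": [0, 0, -0.04], "roll": 0},
    {"slide": [0, 0, -0.05], "roll": 0},
  ],
  fingers=0.4,
)

```text
t: 15.8
eef_pos: [509.8, 88.8, 92.7]
tcp_rot: [-3.14, 0.003, -2.706]
ft_force: [-0.5, -1.0, 0.1]
opening: 0.396
grip_force: 0.0
```

>>> step_arm(
  increments=[
    {"slide": [0, 0, 0], "roll": 0},
    {"slide": [0, 0, 0], "roll": 0},
    {"slide": [0, 0, 0], "roll": 0},
    {"slide": [0, 0, 0], "roll": 0},
  ],
  fingers=0.0,
)

```text
t: 16.3
eef_pos: [508.6, 88.9, 90.6]
tcp_rot: [3.141, -0.001, -2.705]
ft_force: [-0.0, -1.3, -0.7]
opening: 0.04
grip_force: 0.0
```

>>> step_arm(
  increments=[
    {"slide": [0, 0, 0.02], "roll": 0},
    {"slide": [0, 0, 0.035], "roll": 0},
    {"slide": [0, 0, 0.042], "roll": 0},
    {"slide": [0, 0, 0.042], "roll": 0},
  ],
)

```text
t: 16.8
eef_pos: [508.7, 88.9, 48.7]
tcp_rot: [3.141, -0.001, -2.705]
ft_force: [0.5, -0.1, -0.3]
opening: 0.002
grip_force: 0.0
```

>>> step_arm(
  increments=[
    {"slide": [0, 0, 0.001], "roll": 0},
    {"slide": [0, 0, 0.002], "roll": 0},
    {"slide": [0, 0, 0.003], "roll": 0},
    {"slide": [0, 0, 0.004], "roll": 0},
  ],
)

```text
t: 17.3
eef_pos: [509.1, 88.9, 46.5]
tcp_rot: [-3.141, 0.001, -2.705]
ft_force: [-6.3, -1.7, 26.4]
opening: 0.005
grip_force: 13.4
```

>>> step_arm(
  increments=[
    {"slide": [0, 0, -0.06], "roll": 0},
    {"slide": [0, 0, -0.112], "roll": 0},
    {"slide": [0, 0, -0.112], "roll": 0},
  ],
  fingers=0.5,
)

```text
t: 17.68
eef_pos: [510.3, 89.0, 160.7]
tcp_rot: [-3.139, 0.007, -2.705]
ft_force: [0.4, -0.9, -0.8]
opening: 0.261
grip_force: 0.0
```

```bash
python3 - <<'E'
from h import *
c=shot('wrist','wcl2.png');lid('a',c);tabpt('a',c)
go(bp('b',-59,0,160),173.5)
E
```

```text
a tab z 45.9 y -0.1 slope -0.005 tip -72.3 | lid n 7044 z slope 0.0118 z front 44.7
tab 0.57 [315. 193.] box -60.6 -1.9 46.7 theta 0.04
slide [ 0.0316 -0.1168 -0.0028] roll 0.55 | at [508.7  88.9 157.2] ang -155.0
```

>>> step_arm(
  increments=[
    {"slide": [0.008, -0.029, -0.003], "roll": 0.14},
    {"slide": [0.016, -0.058, -0.003], "roll": 0.28},
    {"slide": [0.024, -0.088, -0.003], "roll": 0.42},
    {"slide": [0.0316, -0.1168, -0.003], "roll": 0.55},
    {"slide": [0.0316, -0.1168, -0.003], "roll": 0.55},
  ],
)

```text
t: 18.4
eef_pos: [529.2, -31.6, 158.5]
tcp_rot: [3.141, -0.003, 3.025]
ft_force: [-0.0, 0.8, -0.4]
opening: 0.503
grip_force: 0.0
```

```bash
python3 - <<'E'
from h import *
c=shot('wrist','wb.png');lid('b',c);tabpt('b',c);slots(c,'wrist')
go(bp('b',-59,0,35),173.5)
E
```

```text
b tab z 46.0 y 2.0 slope -0.021 tip -72.3 | lid n 8357 z slope 0.0081 z front 44.8
tab 0.92 [462. 159.] box -91.1 116.2 45.2 theta 0.02
tab 0.48 [473. 200.] box -56.9 129.6 45.0 theta 0.03
slot_middle 0.34 [316.5 242.7] [583.1 -36.2  15. ]
slot_large 0.49 [137.6 204. ] [ 525.9 -195.4   15. ]
slide [-0.0004 -0.0009  0.1247] roll 0.002 | at [529.2 -29.4 159.7] ang 173.6
```

```bash
sed -i 's/b=(588,-37,-6.5)/b=(588.1,-35.9,-7.4)/' h.py; python3 - <<'E'
from h import *
go(bp('b',-59,0,35),172.6)
E
```

```text
slide [-0.0003  0.0011  0.1247] roll 0.018 | at [529.2 -29.4 159.7] ang 173.6
```

>>> step_arm(
  increments=[
    {"slide": [-0.0003, 0.0011, 0.05], "roll": 0.018},
    {"slide": [-0.0003, 0.0011, 0.1], "roll": 0.018},
    {"slide": [-0.0003, 0.0011, 0.1247], "roll": 0.018},
    {"slide": [-0.0003, 0.0011, 0.1247], "roll": 0.018},
  ],
)

```text
t: 19.15
eef_pos: [529.0, -28.4, 34.0]
tcp_rot: [3.141, -0.003, 3.011]
ft_force: [-0.2, -0.5, -0.5]
opening: 0.501
grip_force: 0.0
```

>>> step_arm(
  increments=[
    {"slide": [0, 0, 0], "roll": 0},
    {"slide": [0, 0, 0], "roll": 0},
    {"slide": [0, 0, 0], "roll": 0},
    {"slide": [0, 0, 0], "roll": 0},
  ],
  fingers=0.0,
)

```text
t: 19.65
eef_pos: [530.4, -27.9, 36.1]
tcp_rot: [3.14, 0.001, 3.008]
ft_force: [3.4, 16.6, 4.7]
opening: 0.162
grip_force: 30.0
```

>>> step_arm(
  increments=[
    {"slide": [-0.0025, 0, -0.022], "roll": 0},
    {"slide": [-0.01, 0, -0.0426], "roll": 0},
    {"slide": [-0.022, 0, -0.061], "roll": 0},
    {"slide": [-0.0378, 0, -0.0764], "roll": 0},
    {"slide": [-0.0568, 0, -0.0876], "roll": 0},
  ],
)

```text
t: 20.27
eef_pos: [585.6, -35.2, 123.5]
tcp_rot: [3.14, -0.002, 3.01]
ft_force: [0.6, 9.4, -8.7]
opening: 0.164
grip_force: 30.0
```

>>> step_arm(
  increments=[
    {"slide": [-0.021, 0, -0.0067], "roll": 0},
    {"slide": [-0.043, 0, -0.0083], "roll": 0},
    {"slide": [-0.0647, 0, -0.0049], "roll": 0},
    {"slide": [-0.0868, 0, 0.0042], "roll": 0},
    {"slide": [-0.095, 0, 0.01], "roll": 0},
  ],
)

```text
t: 20.9
eef_pos: [686.2, -48.9, 117.7]
tcp_rot: [3.14, 0.015, 3.009]
ft_force: [13.0, 4.8, 26.7]
opening: 0.129
grip_force: 30.0
```

>>> step_arm(
  increments=[
    {"slide": [0, 0, 0], "roll": 0},
    {"slide": [0, 0, 0], "roll": 0},
    {"slide": [0, 0, -0.05], "roll": 0},
    {"slide": [0, 0, -0.1], "roll": 0},
    {"slide": [0, 0, -0.1], "roll": 0},
  ],
  fingers=0.5,
)

```text
t: 21.52
eef_pos: [681.3, -49.6, 217.0]
tcp_rot: [-3.141, 0.006, 3.01]
ft_force: [-0.7, -0.8, -1.4]
opening: 0.498
grip_force: 0.0
```

```bash
python3 - <<'E'
from h import *
c=shot('wrist','wb3.png');tabpt('b',c);weight('b',c)
for t in('weight_small','stray_block'):
  for r in mark_of('wrist',t)[:2]: print(t,r,world(c,*r['uv']))
cv2.imwrite('pics/wb3c.png',cv2.resize(c['color'][0:200,200:440,::-1],None,fx=2,fy=2))
E
```

```text
(no output)
```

View pics/wb3c.png

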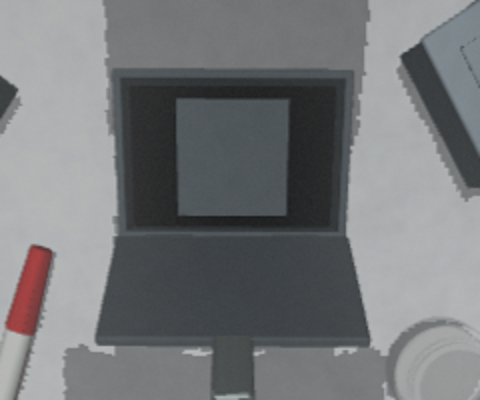

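Box b is empty: a bare pocket at (232,158) with the lid open. Closing it.

```bash
cat >> h.py <<'E'
def otab(n,c):
    P=cloud(c);cx,cy,w=BOX[n];w=np.radians(w)
    d=P[...,:2]-np.array([cx,cy]);X=d@[np.cos(w),np.sin(w)];Y=d@[-np.sin(w),np.cos(w)];Z=P[...,2]
    k=(abs(Y)<14)&(X>40)&(X<130)&(Z>112)&(Z<150)&(c['z_map']>0)
    l=(abs(Y)<40)&(X>40)&(X<110)&(Z>60)&(Z<95)&(c['z_map']>0)
    s=np.polyfit(X[l],Z[l],1)[0];print(n,'open tab n',k.sum(),'y',np.median(Y[k]).round(1),'lid theta',(np.pi-np.arctan(s)).round(2))
    return
E
python3 - <<'E'
from h import *
c=shot('wrist');otab('b',c)
go(bp('b',85,0,118),172.6)
E
```

```text
b open tab n 791 y -1.4 lid theta 2.04
slide [0.0074 0.0013 0.0934] roll -0.003 | at [679.8 -49.2 211.4] ang 172.4
```

>>> step_arm(
  increments=[
    {"slide": [0.0074, 0, 0.05], "roll": 0},
    {"slide": [0.0074, 0, 0.0934], "roll": 0},
    {"slide": [0.0074, 0, 0.0934], "roll": 0},
  ],
)

```text
t: 22.15
eef_pos: [671.2, -48.0, 115.8]
tcp_rot: [3.141, -0.007, 3.01]
ft_force: [0.0, 0.0, 0.2]
opening: 0.496
grip_force: 0.0
```

>>> step_arm(
  increments=[
    {"slide": [0, 0, 0], "roll": 0},
    {"slide": [0, 0, 0], "roll": 0},
    {"slide": [0, 0, 0], "roll": 0},
    {"slide": [0, 0, 0], "roll": 0},
  ],
  fingers=0.0,
)

```text
t: 22.65
eef_pos: [673.7, -47.0, 120.6]
tcp_rot: [3.139, 0.002, 3.009]
ft_force: [0.8, 5.0, 3.3]
opening: 0.167
grip_force: 30.0
```

>>> step_arm(
  increments=[
    {"slide": [0.0211, 0, -0.0089], "roll": 0},
    {"slide": [0.0448, 0, -0.0126], "roll": 0},
    {"slide": [0.0686, 0, -0.0103], "roll": 0},
    {"slide": [0.0911, 0, -0.0022], "roll": 0},
    {"slide": [0.111, 0, 0.0113], "roll": 0},
  ],
)

```text
t: 23.28
eef_pos: [563.4, -32.3, 110.3]
tcp_rot: [3.14, 0.004, 3.01]
ft_force: [2.4, 11.1, 6.6]
opening: 0.164
grip_force: 30.0
```

>>> step_arm(
  increments=[
    {"slide": [0.013, 0, 0.014], "roll": 0},
    {"slide": [0.023, 0, 0.0303], "roll": 0},
    {"slide": [0.0296, 0, 0.0483], "roll": 0},
    {"slide": [0.0321, 0, 0.0625], "roll": 0},
    {"slide": [0.0326, 0, 0.0735], "roll": 0},
  ],
)

```text
t: 23.9
eef_pos: [529.1, -27.6, 34.6]
tcp_rot: [3.14, -0.003, 3.01]
ft_force: [-4.8, 13.9, 5.1]
opening: 0.164
grip_force: 30.0
```

>>> step_arm(
  increments=[
    {"slide": [0, 0, 0], "roll": 0},
    {"slide": [0, 0, 0], "roll": 0},
    {"slide": [0, 0, -0.05], "roll": 0},
    {"slide": [0, 0, -0.06], "roll": 0},
  ],
  fingers=0.4,
)

```text
t: 24.4
eef_pos: [532.1, -29.7, 97.6]
tcp_rot: [-3.141, 0.005, 3.01]
ft_force: [-0.8, 0.3, -0.5]
opening: 0.399
grip_force: 0.0
```

>>> step_arm(
  increments=[
    {"slide": [0, 0, 0], "roll": 0},
    {"slide": [0, 0, 0], "roll": 0},
    {"slide": [0, 0, 0], "roll": 0},
    {"slide": [0, 0, 0], "roll": 0},
  ],
  fingers=0.0,
)

```text
t: 24.9
eef_pos: [530.6, -29.3, 94.2]
tcp_rot: [3.141, -0.001, 3.01]
ft_force: [-0.6, -0.2, 0.5]
opening: 0.04
grip_force: 0.0
```

>>> step_arm(
  increments=[
    {"slide": [0, 0, 0.03], "roll": 0},
    {"slide": [0, 0, 0.042], "roll": 0},
    {"slide": [0, 0, 0.046], "roll": 0},
    {"slide": [0, 0, 0.048], "roll": 0},
    {"slide": [0, 0, 0.0495], "roll": 0},
  ],
)

```text
t: 25.52
eef_pos: [530.9, -29.3, 46.6]
tcp_rot: [3.142, 0.001, 3.01]
ft_force: [-6.4, 1.1, 23.6]
opening: 0.006
grip_force: 11.8
```

>>> step_arm(
  increments=[
    {"slide": [0, 0, -0.06], "roll": 0},
    {"slide": [0, 0, -0.115], "roll": 0},
    {"slide": [0, 0, -0.115], "roll": 0},
  ],
  fingers=0.5,
)

```text
t: 25.9
eef_pos: [532.5, -29.6, 164.6]
tcp_rot: [-3.141, 0.008, 3.01]
ft_force: [-0.7, -0.7, 0.3]
opening: 0.261
grip_force: 0.0
```

```bash
python3 - <<'E'
from h import *
c=shot('wrist','wbcl.png');lid('b',c);
go(bp('c',-59,0,160),136.5)
E
```

```text
b tab z 46.0 y -0.1 slope 0.002 tip -72.2 | lid n 7239 z slope 0.011 z front 44.8
slide [ 0.0275 -0.1368  0.0022] roll 0.627 | at [531.4 -29.4 162.3] ang 172.5
```

Box b is shut. On to box c.

>>> step_arm(
  increments=[
    {"slide": [0.007, -0.034, 0], "roll": 0.157},
    {"slide": [0.014, -0.068, 0], "roll": 0.314},
    {"slide": [0.021, -0.102, 0], "roll": 0.47},
    {"slide": [0.0275, -0.1368, 0.002], "roll": 0.627},
    {"slide": [0.0275, -0.1368, 0.002], "roll": 0.627},
  ],
)

```text
t: 26.58
eef_pos: [484.6, -162.7, 157.0]
tcp_rot: [-3.141, -0.002, 2.379]
ft_force: [-0.3, 0.5, 0.2]
opening: 0.498
grip_force: 0.0
```

```bash
python3 - <<'E'
from h import *
c=shot('wrist','wc.png');lid('c',c)
go(bp('c',-59,0,35),136.5)
E
```

```text
c tab z 46.0 y 1.8 slope -0.008 tip -71.3 | lid n 8396 z slope 0.0084 z front 44.9
slide [-0.001   0.0012  0.1222] roll 0.0 | at [ 484.9 -161.7  157.2] ang 136.5
```

```bash
sed -i 's/c=(529,-202,-43.5)/c=(530.5,-201.4,-43.9)/' h.py; python3 - <<'E'
from h import *
go(bp('c',-59,0,35),136.1)
E
```

```text
slide [-0.0016  0.003   0.1222] roll 0.007 | at [ 484.9 -161.7  157.2] ang 136.5
```

>>> step_arm(
  increments=[
    {"slide": [-0.0015, 0.003, 0.05], "roll": 0.007},
    {"slide": [-0.0015, 0.003, 0.1], "roll": 0.007},
    {"slide": [-0.0015, 0.003, 0.122], "roll": 0.007},
    {"slide": [-0.0015, 0.003, 0.122], "roll": 0.007},
  ],
)

```text
t: 27.12
eef_pos: [488.1, -158.8, 34.6]
tcp_rot: [-3.141, -0.004, 2.379]
ft_force: [0.6, -0.3, 0.4]
opening: 0.501
grip_force: 0.0
```

>>> step_arm(
  increments=[
    {"slide": [0, 0, 0], "roll": 0},
    {"slide": [0, 0, 0], "roll": 0},
    {"slide": [0, 0, 0], "roll": 0},
    {"slide": [0, 0, 0], "roll": 0},
  ],
  fingers=0.0,
)

```text
t: 27.62
eef_pos: [489.2, -160.0, 36.9]
tcp_rot: [3.14, 0.001, 2.375]
ft_force: [3.7, 6.6, 3.2]
opening: 0.164
grip_force: 30.0
```

>>> step_arm(
  increments=[
    {"slide": [-0.0025, 0, -0.022], "roll": 0},
    {"slide": [-0.01, 0, -0.0426], "roll": 0},
    {"slide": [-0.022, 0, -0.061], "roll": 0},
    {"slide": [-0.0378, 0, -0.0764], "roll": 0},
    {"slide": [-0.0568, 0, -0.0876], "roll": 0},
  ],
)

```text
t: 28.25
eef_pos: [529.5, -199.0, 124.4]
tcp_rot: [3.141, -0.002, 2.376]
ft_force: [2.1, 3.1, -7.6]
opening: 0.164
grip_force: 30.0
```

>>> step_arm(
  increments=[
    {"slide": [-0.021, 0, -0.0067], "roll": 0},
    {"slide": [-0.043, 0, -0.0083], "roll": 0},
    {"slide": [-0.0647, 0, -0.0049], "roll": 0},
    {"slide": [-0.0868, 0, 0.0042], "roll": 0},
    {"slide": [-0.091, 0, 0.007], "roll": 0},
  ],
)

```text
t: 28.88
eef_pos: [599.0, -266.3, 120.7]
tcp_rot: [3.139, 0.012, 2.375]
ft_force: [5.2, -10.3, 25.3]
opening: 0.128
grip_force: 30.0
```

>>> step_arm(
  increments=[
    {"slide": [0, 0, 0], "roll": 0},
    {"slide": [0, 0, 0], "roll": 0},
    {"slide": [0, 0, -0.05], "roll": 0},
    {"slide": [0, 0, -0.1], "roll": 0},
    {"slide": [0, 0, -0.1], "roll": 0},
  ],
  fingers=0.5,
)

```text
t: 29.5
eef_pos: [596.1, -262.9, 220.6]
tcp_rot: [3.14, 0.006, 2.376]
ft_force: [0.3, 0.8, -0.9]
opening: 0.5
grip_force: 0.0
```

```bash
python3 - <<'E'
from h import *
c=shot('wrist','wc3.png');otab('c',c);weight('c',c)
for t in('weight_small','weight_large','stray_block'):
  for r in mark_of('wrist',t)[:2]: print(t,r,world(c,*r['uv']))
cv2.imwrite('pics/wc3c.png',cv2.resize(c['color'][0:200,200:440,::-1],None,fx=2,fy=2))
go(bp('c',85,0,118),136.1)
E
```

```text
c open tab n 750 y -0.4 lid theta 1.99
disc 167 med [ 527.45248688 -203.60983164   13.57019061] circ [ 519.3 -192.2] dia 58.1
weight_large {'uv': [314.6, 81.1], 'confidence': 0.33} [ 530.60382116 -200.20010073    4.59323709]
stray_block {'uv': [311.6, 79.0], 'confidence': 0.84} [ 527.16779256 -201.08398821   13.64230954]
slide [ 0.0031 -0.0006  0.0975] roll 0.001 | at [ 594.6 -262.2  215.5] ang 136.1
```

View pics/wc3c.png

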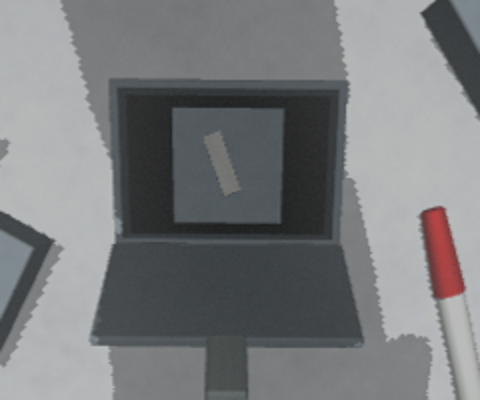

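Box c holds the gauge block at crop (222,163), and it stays there. Closing c.

>>> step_arm(
  increments=[
    {"slide": [0.007, 0, 0.05], "roll": 0},
    {"slide": [0.007, 0, 0.0955], "roll": 0},
    {"slide": [0.007, 0, 0.0955], "roll": 0},
  ],
)

```text
t: 30.08
eef_pos: [588.4, -256.8, 117.5]
tcp_rot: [-3.14, -0.008, 2.376]
ft_force: [1.2, -0.8, 0.1]
opening: 0.501
grip_force: 0.0
```

>>> step_arm(
  increments=[
    {"slide": [0, 0, 0], "roll": 0},
    {"slide": [0, 0, 0], "roll": 0},
    {"slide": [0, 0, 0], "roll": 0},
    {"slide": [0, 0, 0], "roll": 0},
  ],
  fingers=0.0,
)

```text
t: 30.58
eef_pos: [590.3, -258.1, 122.3]
tcp_rot: [3.141, 0.001, 2.376]
ft_force: [-1.3, -1.3, 3.3]
opening: 0.168
grip_force: 30.0
```

>>> step_arm(
  increments=[
    {"slide": [0.02, 0, -0.0085], "roll": 0},
    {"slide": [0.042, 0, -0.0125], "roll": 0},
    {"slide": [0.065, 0, -0.011], "roll": 0},
    {"slide": [0.087, 0, -0.0035], "roll": 0},
    {"slide": [0.107, 0, 0.0105], "roll": 0},
  ],
)

```text
t: 31.2
eef_pos: [513.5, -183.4, 112.5]
tcp_rot: [3.14, 0.003, 2.376]
ft_force: [1.6, 3.2, 6.6]
opening: 0.167
grip_force: 30.0
```

>>> step_arm(
  increments=[
    {"slide": [0.013, 0, 0.014], "roll": 0},
    {"slide": [0.023, 0, 0.0303], "roll": 0},
    {"slide": [0.0296, 0, 0.0483], "roll": 0},
    {"slide": [0.0321, 0, 0.0625], "roll": 0},
    {"slide": [0.0326, 0, 0.0745], "roll": 0},
  ],
)

```text
t: 31.82
eef_pos: [489.1, -159.8, 36.3]
tcp_rot: [3.141, -0.001, 2.376]
ft_force: [0.4, 7.8, 2.9]
opening: 0.161
grip_force: 30.0
```

>>> step_arm(
  increments=[
    {"slide": [0, 0, 0], "roll": 0},
    {"slide": [0, 0, 0], "roll": 0},
    {"slide": [0, 0, -0.05], "roll": 0},
    {"slide": [0, 0, -0.06], "roll": 0},
  ],
  fingers=0.4,
)

```text
t: 32.33
eef_pos: [490.6, -161.7, 99.1]
tcp_rot: [3.14, 0.004, 2.376]
ft_force: [0.8, -0.1, -0.6]
opening: 0.397
grip_force: 0.0
```

>>> step_arm(
  increments=[
    {"slide": [0, 0, 0], "roll": 0},
    {"slide": [0, 0, 0], "roll": 0},
    {"slide": [0, 0, 0], "roll": 0},
    {"slide": [0, 0, 0], "roll": 0},
  ],
  fingers=0.0,
)

```text
t: 32.83
eef_pos: [489.3, -160.9, 95.8]
tcp_rot: [-3.141, -0.001, 2.376]
ft_force: [0.4, -0.3, -0.2]
opening: 0.039
grip_force: 0.0
```

>>> step_arm(
  increments=[
    {"slide": [0, 0, 0.03], "roll": 0},
    {"slide": [0, 0, 0.043], "roll": 0},
    {"slide": [0, 0, 0.0475], "roll": 0},
    {"slide": [0, 0, 0.0495], "roll": 0},
    {"slide": [0, 0, 0.051], "roll": 0},
  ],
)

```text
t: 33.45
eef_pos: [489.6, -161.0, 46.6]
tcp_rot: [3.141, 0.001, 2.376]
ft_force: [-6.7, 2.6, 23.9]
opening: 0.003
grip_force: 11.9
```

>>> step_arm(
  increments=[
    {"slide": [0, 0, -0.06], "roll": 0},
    {"slide": [0, 0, -0.115], "roll": 0},
    {"slide": [0, 0, -0.115], "roll": 0},
  ],
  fingers=0.5,
)

```text
t: 33.83
eef_pos: [491.2, -161.7, 164.7]
tcp_rot: [3.139, 0.008, 2.376]
ft_force: [0.3, 0.0, -0.5]
opening: 0.268
grip_force: 0.0
```

```bash
python3 - <<'E'
from h import *
c=shot('wrist','wccl.png');lid('c',c);
go(bp('d',-59,0,160),104.5)
E
```

```text
c tab z 46.0 y -0.2 slope 0.001 tip -72.1 | lid n 7292 z slope 0.0107 z front 44.9
slide [-0.0488 -0.1301  0.0025] roll 0.552 | at [ 490.2 -161.3  162.5] ang 136.1
```

>>> step_arm(
  increments=[
    {"slide": [-0.012, -0.033, 0], "roll": 0.138},
    {"slide": [-0.024, -0.066, 0], "roll": 0.276},
    {"slide": [-0.037, -0.1, 0], "roll": 0.414},
    {"slide": [-0.049, -0.13, 0.002], "roll": 0.552},
    {"slide": [-0.049, -0.13, 0.002], "roll": 0.552},
  ],
)

```text
t: 34.5
eef_pos: [433.7, -289.8, 157.1]
tcp_rot: [-3.14, -0.002, 1.821]
ft_force: [-0.3, -0.2, -0.0]
opening: 0.499
grip_force: 0.0
```

```bash
python3 - <<'E'
from h import *
c=shot('wrist','wd.png');lid('d',c)
go(bp('d',-59,0,35),104.5)
E
```

```text
d tab z 46.1 y -0.0 slope 0.037 tip -72.3 | lid n 8533 z slope 0.0084 z front 44.9
slide [-0.0005  0.0012  0.1223] roll -0.0 | at [ 434.1 -288.8  157.3] ang 104.5
```

```bash
sed -i 's/d=(450,-346,-75.5)/d=(451.7,-345.5,-73.9)/' h.py; python3 - <<'E'
from h import *
go(bp('d',-59,0,35),106.1)
E
```

```text
slide [-0.0005  0.0013  0.1223] roll -0.028 | at [ 434.1 -288.8  157.3] ang 104.5
```

>>> step_arm(
  increments=[
    {"slide": [-0.0005, 0.0012, 0.05], "roll": -0.028},
    {"slide": [-0.0005, 0.0012, 0.1], "roll": -0.028},
    {"slide": [-0.0005, 0.0012, 0.1223], "roll": -0.028},
    {"slide": [-0.0005, 0.0012, 0.1223], "roll": -0.028},
  ],
)

```text
t: 35.05
eef_pos: [435.6, -287.3, 34.5]
tcp_rot: [-3.14, -0.003, 1.854]
ft_force: [-0.1, 0.3, 1.0]
opening: 0.504
grip_force: 0.0
```

>>> step_arm(
  increments=[
    {"slide": [0, 0, 0], "roll": 0},
    {"slide": [0, 0, 0], "roll": 0},
    {"slide": [0, 0, 0], "roll": 0},
    {"slide": [0, 0, 0], "roll": 0},
  ],
  fingers=0.0,
)

```text
t: 35.55
eef_pos: [436.5, -289.0, 36.6]
tcp_rot: [3.141, 0.001, 1.852]
ft_force: [3.5, 2.5, 1.9]
opening: 0.168
grip_force: 30.0
```

>>> step_arm(
  increments=[
    {"slide": [-0.0025, 0, -0.022], "roll": 0},
    {"slide": [-0.01, 0, -0.0426], "roll": 0},
    {"slide": [-0.022, 0, -0.061], "roll": 0},
    {"slide": [-0.0378, 0, -0.0764], "roll": 0},
    {"slide": [-0.0568, 0, -0.0876], "roll": 0},
  ],
)

```text
t: 36.17
eef_pos: [452.5, -343.2, 124.3]
tcp_rot: [3.14, -0.0, 1.852]
ft_force: [9.0, 2.2, -9.1]
opening: 0.167
grip_force: 30.0
```

>>> step_arm(
  increments=[
    {"slide": [-0.021, 0, -0.0067], "roll": 0},
    {"slide": [-0.043, 0, -0.0083], "roll": 0},
    {"slide": [-0.0647, 0, -0.0049], "roll": 0},
    {"slide": [-0.0868, 0, 0.0042], "roll": 0},
    {"slide": [-0.095, 0, 0.01], "roll": 0},
  ],
)

```text
t: 36.8
eef_pos: [481.5, -439.6, 117.9]
tcp_rot: [3.135, 0.013, 1.851]
ft_force: [7.9, -10.2, 26.2]
opening: 0.134
grip_force: 30.1
```

>>> step_arm(
  increments=[
    {"slide": [0, 0, 0], "roll": 0},
    {"slide": [0, 0, 0], "roll": 0},
    {"slide": [0, 0, -0.05], "roll": 0},
    {"slide": [0, 0, -0.1], "roll": 0},
    {"slide": [0, 0, -0.1], "roll": 0},
  ],
  fingers=0.4,
)

```text
t: 37.42
eef_pos: [478.7, -435.4, 217.4]
tcp_rot: [3.139, 0.005, 1.852]
ft_force: [0.1, 0.5, -0.7]
opening: 0.397
grip_force: 0.0
```

```bash
python3 - <<'E'
from h import *
c=shot('wrist','wd3.png');otab('d',c);weight('d',c)
for t in('weight_small','weight_large','stray_block'):
  for r in mark_of('wrist',t)[:2]: print(t,r,world(c,*r['uv']))
cv2.imwrite('pics/wd3c.png',cv2.resize(c['color'][0:200,200:440,::-1],None,fx=2,fy=2))
go(bp('d',85,0,118),106.1)
E
```

```text
d open tab n 755 y 1.3 lid theta 2.05
knob 175 med [ 453.94020494 -349.05893477   32.99982541] circ [ 453.9 -349.1] dia 13.7
disc 474 med [ 453.8934962  -349.13384096   17.81191123] circ [ 463.2 -351.6] dia 42.0
weight_small {'uv': [316.0, 81.9], 'confidence': 0.61} [ 455.46597213 -349.45421855   33.51815279]
slide [ 0.0072 -0.0002  0.0943] roll -0.0 | at [ 477.6 -434.2  212.3] ang 106.1
```

View pics/wd3c.png

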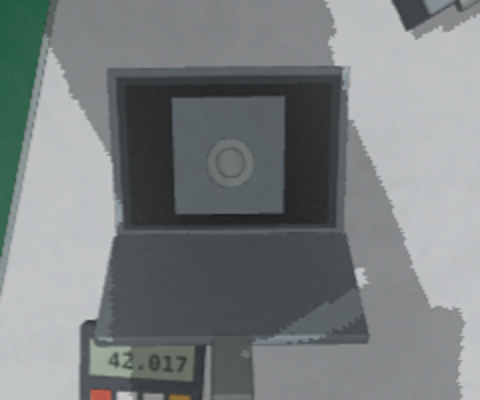

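Box d holds a weight at crop (230,163). Its disc measures about 23 mm, so it is the small one.

```bash
python3 - <<'E'
from h import *
go((453.9,-349.1,21),106.1)
E
```

```text
slide [0.0879 0.001  0.1915] roll -0.0 | at [ 477.6 -434.2  212.3] ang 106.1
```

>>> step_arm(
  increments=[
    {"slide": [0.045, 0.0005, 0], "roll": 0},
    {"slide": [0.0879, 0.001, 0.01], "roll": 0},
    {"slide": [0.0879, 0.001, 0.07], "roll": 0},
    {"slide": [0.0879, 0.001, 0.13], "roll": 0},
    {"slide": [0.0879, 0.001, 0.165], "roll": 0},
  ],
)

```text
t: 38.25
eef_pos: [453.4, -348.6, 45.0]
tcp_rot: [-3.139, -0.004, 1.852]
ft_force: [0.3, -0.4, 0.5]
opening: 0.4
grip_force: 0.0
```

>>> step_arm(
  increments=[
    {"slide": [0, 0, 0.0265], "roll": 0},
    {"slide": [0, 0, 0.0265], "roll": 0},
  ],
)

```text
t: 38.5
eef_pos: [453.5, -348.9, 19.7]
tcp_rot: [-3.139, -0.005, 1.852]
ft_force: [0.6, -0.4, 0.4]
opening: 0.397
grip_force: 0.0
```

>>> step_arm(
  increments=[
    {"slide": [0, 0, 0], "roll": 0},
    {"slide": [0, 0, 0], "roll": 0},
    {"slide": [0, 0, 0], "roll": 0},
    {"slide": [0, 0, 0], "roll": 0},
  ],
  fingers=0.0,
)

```text
t: 39.0
eef_pos: [455.0, -350.3, 23.0]
tcp_rot: [3.141, 0.001, 1.852]
ft_force: [0.1, 0.8, 5.2]
opening: 0.14
grip_force: 30.0
```

>>> step_arm(
  increments=[
    {"slide": [0, 0, -0.03], "roll": 0},
    {"slide": [0, 0, -0.09], "roll": 0},
    {"slide": [0, 0, -0.12], "roll": 0},
    {"slide": [0, 0, -0.12], "roll": 0},
  ],
)

```text
t: 39.5
eef_pos: [455.3, -350.6, 144.4]
tcp_rot: [3.139, 0.004, 1.852]
ft_force: [0.4, -0.4, -1.3]
opening: 0.138
grip_force: 30.0
```

```bash
python3 - <<'E'
from h import *
np.set_printoptions(precision=1,suppress=True)
q,R,s=pose();c=shot('wrist')
P=(cloud(c)-q)@R
for col in(308,314,320):
    v=P[:,col];print(col,[tuple(v[r].round(1).tolist()) for r in range(210,240,2) if v[r,2]<30 and abs(v[r,0])<30])
print(s['opening']);go((424,355.3,100),205)
E
```

```text
308 [(12.8, -4.1, 18.5), (12.9, -4.0, 15.0), (12.8, -4.0, 12.3), (12.6, -3.9, 9.9), (12.8, -3.9, 6.5), (11.8, -3.9, 6.1), (10.3, -3.9, 7.1), (9.5, -3.9, 6.2), (8.9, -3.9, 5.0)]
314 [(13.3, -0.7, 17.1), (13.0, -0.7, 14.7), (13.1, -0.7, 11.7), (13.2, -0.7, 8.4), (13.1, -0.7, 5.7), (12.0, -0.7, 5.8), (11.1, -0.7, 5.1), (9.9, -0.7, 5.2), (8.6, -0.7, 5.6)]
320 [(13.3, 2.6, 14.0), (12.9, 2.6, 11.9), (12.5, 2.5, 10.1), (12.7, 2.5, 6.9), (12.4, 2.4, 4.7), (10.9, 2.5, 5.7), (9.5, 2.5, 6.3), (8.4, 2.5, 6.2)]
0.1382356069895437
slide [0.7 0.2 0. ] roll -1.726 | at [ 454.7 -350.   142.7] ang 106.1
```

>>> step_arm(
  increments=[
    {"slide": [0.046, 0.011, 0], "roll": -0.115},
    {"slide": [0.092, 0.022, 0], "roll": -0.23},
    {"slide": [0.137, 0.033, 0], "roll": -0.345},
    {"slide": [0.183, 0.044, 0], "roll": -0.46},
    {"slide": [0.229, 0.055, 0], "roll": -0.575},
  ],
)

```text
t: 40.17
eef_pos: [443.1, -113.1, 140.8]
tcp_rot: [-3.141, -0.002, 2.43]
ft_force: [0.6, -0.3, -1.1]
opening: 0.136
grip_force: 30.0
```

>>> step_arm(
  increments=[
    {"slide": [0.032, 0.034, 0], "roll": -0.115},
    {"slide": [0.065, 0.068, 0], "roll": -0.23},
    {"slide": [0.097, 0.102, 0], "roll": -0.345},
    {"slide": [0.13, 0.137, 0], "roll": -0.46},
    {"slide": [0.162, 0.171, 0], "roll": -0.575},
  ],
)

```text
t: 40.8
eef_pos: [432.9, 122.0, 140.9]
tcp_rot: [-3.141, -0.002, 3.006]
ft_force: [1.8, -0.1, -0.8]
opening: 0.134
grip_force: 30.0
```

>>> step_arm(
  increments=[
    {"slide": [0.0086, 0.046, 0], "roll": -0.115},
    {"slide": [0.017, 0.092, 0], "roll": -0.23},
    {"slide": [0.026, 0.139, 0.01], "roll": -0.345},
    {"slide": [0.034, 0.185, 0.03], "roll": -0.46},
    {"slide": [0.043, 0.231, 0.05], "roll": -0.576},
  ],
)

```text
t: 41.42
eef_pos: [422.5, 356.5, 90.1]
tcp_rot: [-3.141, -0.002, -2.701]
ft_force: [0.8, -1.1, 0.0]
opening: 0.137
grip_force: 30.0
```

>>> step_arm(
  increments=[
    {"slide": [0, 0, 0], "roll": 0},
    {"slide": [0, 0, 0], "roll": 0},
  ],
)

```text
t: 41.68
eef_pos: [422.8, 354.7, 91.1]
tcp_rot: [-3.141, -0.002, -2.706]
ft_force: [0.2, -0.0, -0.5]
opening: 0.135
grip_force: 30.0
```

```bash
python3 - <<'E'
from h import *
np.set_printoptions(precision=1,suppress=True)
q,R,s=pose();c=shot('wrist','ws.png');slots(c,'wrist')
P=(cloud(c)-q)@R
for col in(308,314,320):
    v=P[:,col];print(col,[tuple(v[r].round(1).tolist()) for r in range(210,240,2) if v[r,2]<30 and abs(v[r,0])<30])
W=cloud(c);m=(W[...,2]>37)&(W[...,2]<52)&(np.hypot(W[...,0]-470,W[...,1]-324)<25);print('mid knob',m.sum(),np.median(W[m],0))
go((424,355.3,33),205)
cv2.imwrite('pics/wsc.png',cv2.resize(c['color'][130:330,180:480,::-1],None,fx=2.5,fy=2.5))
E
```

```text
slot_small 0.72 [317.9 211.6] [420.9 356.6  15. ]
slot_small 0.28 [181.6 291.7] [526.  288.3  15. ]
slot_large 0.87 [181.2 287.3] [522.4 286.8  15. ]
slot_large 0.72 [251.5 245.6] [466.4 323.   15. ]
308 [(14.5, -3.7, 18.6), (14.3, -3.7, 15.9), (14.3, -3.6, 12.9), (14.4, -3.6, 9.7), (14.1, -3.5, 7.7), (13.5, -3.5, 6.4), (12.6, -3.5, 5.7), (11.1, -3.5, 6.5), (10.4, -3.5, 5.6)]
314 [(15.0, -0.3, 17.2), (15.3, -0.3, 13.4), (15.2, -0.3, 10.6), (15.0, -0.3, 8.4), (14.7, -0.3, 6.2), (13.7, -0.3, 5.9), (12.4, -0.3, 6.3), (11.0, -0.3, 6.9), (10.5, -0.3, 5.4)]
320 [(14.4, 3.0, 15.7), (14.5, 2.9, 12.5), (14.3, 2.9, 10.1), (14.1, 2.9, 7.8), (13.4, 2.8, 6.5), (12.3, 2.9, 6.6), (11.6, 2.8, 5.5), (10.6, 2.8, 5.0)]
mid knob 367 [467.3 324.7  43.7]
slide [-0.   0.   0.1] roll -0.002 | at [423.8 354.5  92.6] ang -155.1
```

View pics/wsc.png

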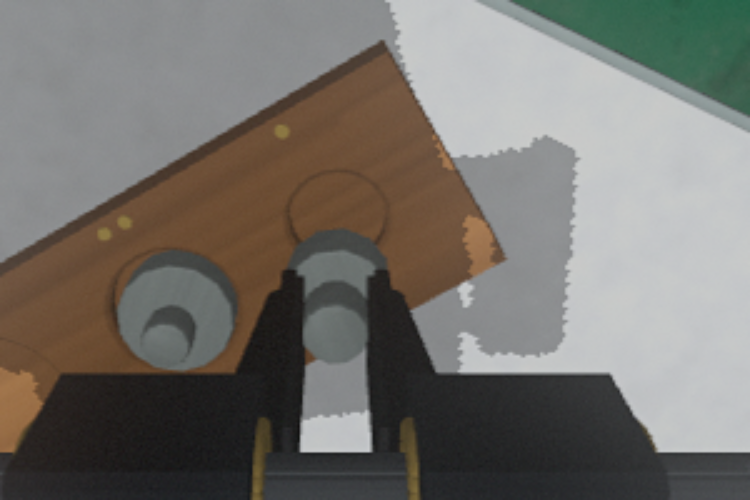

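The weight is held at crop (340,290), just behind the small recess at (338,212), and the middle weight sits in its recess at (177,310). I'll compute the offset from this same picture.

```bash
python3 - <<'E'
from h import *
np.set_printoptions(precision=2,suppress=True)
q,R,s=pose();c=shot('wrist')
f=lambda u,v,z:((world(c,180+u/2.5,130+v/2.5,z=z)-q)@R)
print('slot: back rim(top of ellipse)',f(338,170,22),'left',f(288,212,22),'right',f(388,212,22))
zb=q[2]-18.3
print('weight front bottom',f(338,229,zb),'front top',f(338,252,zb+14),'left',f(290,270,zb+14),'right',f(389,270,zb+14))
print('mid slot left rim',f(112,312,22),'mid knob')
E
```

```text
slot: back rim(top of ellipse) [12.72  0.54 70.56] left [  0.19 -13.67  70.56] right [ 0.24 14.81 70.57]
weight front bottom [14.86  0.37 18.29] front top [15.03  0.33  4.29] left [10.93 -9.76  4.3 ] right [10.97 11.07  4.3 ]
mid slot left rim [-31.26 -66.09  70.57] mid knob
```

>>> step_arm(
  increments=[
    {"slide": [-0.0035, 0, 0.02], "roll": 0},
    {"slide": [-0.0035, 0, 0.04], "roll": 0},
    {"slide": [-0.0035, 0, 0.05], "roll": 0},
    {"slide": [-0.0035, 0, 0.054], "roll": 0},
    {"slide": [-0.0035, 0, 0.056], "roll": 0},
  ],
)

```text
t: 42.55
eef_pos: [426.8, 356.9, 36.6]
tcp_rot: [3.141, 0.001, -2.706]
ft_force: [0.3, 0.5, -0.1]
opening: 0.137
grip_force: 30.0
```

>>> step_arm(
  increments=[
    {"slide": [0, 0, 0.001], "roll": 0},
    {"slide": [0, 0, 0.002], "roll": 0},
  ],
)

```text
t: 42.8
eef_pos: [426.7, 356.9, 34.6]
tcp_rot: [3.141, 0.001, -2.705]
ft_force: [-0.1, -0.1, -0.7]
opening: 0.137
grip_force: 30.0
```

Below rim level with no contact, so it is in the recess. Lowering to the floor and releasing.

>>> step_arm(
  increments=[
    {"slide": [0, 0, 0.001], "roll": 0},
    {"slide": [0, 0, 0.002], "roll": 0},
  ],
)

```text
t: 43.05
eef_pos: [426.8, 357.2, 33.7]
tcp_rot: [3.141, 0.002, -2.705]
ft_force: [-5.8, -1.7, 25.1]
opening: 0.133
grip_force: 30.0
```

>>> step_arm(
  increments=[
    {"slide": [0, 0, 0], "roll": 0},
    {"slide": [0, 0, 0], "roll": 0},
    {"slide": [0, 0, 0], "roll": 0},
    {"slide": [0, 0, -0.05], "roll": 0},
    {"slide": [0, 0, -0.11], "roll": 0},
  ],
  fingers=0.35,
)

```text
t: 43.68
eef_pos: [426.1, 356.4, 142.5]
tcp_rot: [-3.141, -0.003, -2.706]
ft_force: [0.1, 0.4, 0.1]
opening: 0.353
grip_force: 0.0
```

```bash
python3 - <<'E'
from h import *
np.set_printoptions(precision=1,suppress=True)
c=shot('wrist','wf.png')
P=cloud(c)
for nm,x,y,r in(('small',423.8,355.5,11),('middle',469.5,324.3,16)):
    d=np.hypot(P[...,0]-x,P[...,1]-y);Z=P[...,2]
    k=(d<25)&(Z>37)&(Z<52);e=(d<r+5)&(Z>23)&(Z<35)
    print(nm,'knob',k.sum(),np.median(P[k],0),P[k][:,2].max(),'disc z pct',np.percentile(P[e][:,2],[5,50,95]))
cv2.imwrite('pics/wfc.png',cv2.resize(c['color'][100:300,180:480,::-1],None,fx=2.5,fy=2.5))
go(bp('d',84,0,200),106.1)
E
```

```text
small knob 257 [422.6 354.7  43.7] 45.64121599827473 disc z pct [25.8 28.  29.5]
middle knob 251 [467.7 324.7  43.7] 45.67757678710802 disc z pct [26.4 28.1 29.4]
slide [ 0.3 -0.7 -0.1] roll 1.726 | at [428.4 358.2 150.5] ang -155.0
```

View pics/wfc.png

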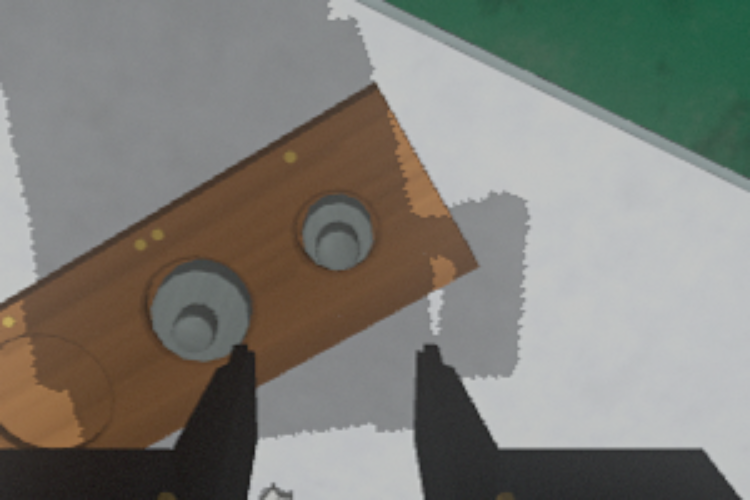

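Both weights sit down in their recesses, at crop (338,233) and (198,310). Going back to close box d.

>>> step_arm(
  increments=[
    {"slide": [0.019, -0.049, -0.02], "roll": 0.115},
    {"slide": [0.039, -0.097, -0.04], "roll": 0.23},
    {"slide": [0.058, -0.146, -0.05], "roll": 0.345},
    {"slide": [0.077, -0.195, -0.05], "roll": 0.46},
    {"slide": [0.0966, -0.2435, -0.05], "roll": 0.575},
  ],
  fingers=0.5,
)

```text
t: 44.35
eef_pos: [441.9, 93.7, 192.3]
tcp_rot: [3.141, 0.001, 2.999]
ft_force: [0.6, -0.6, -0.0]
opening: 0.504
grip_force: 0.0
```

>>> step_arm(
  increments=[
    {"slide": [-0.01, -0.051, 0], "roll": 0.115},
    {"slide": [-0.02, -0.103, 0], "roll": 0.23},
    {"slide": [-0.031, -0.154, 0], "roll": 0.345},
    {"slide": [-0.041, -0.205, 0], "roll": 0.46},
    {"slide": [-0.051, -0.257, 0], "roll": 0.575},
  ],
)

```text
t: 44.98
eef_pos: [456.7, -168.1, 192.1]
tcp_rot: [3.141, 0.0, 2.424]
ft_force: [1.1, 0.9, 0.6]
opening: 0.502
grip_force: 0.0
```

>>> step_arm(
  increments=[
    {"slide": [-0.037, -0.038, 0], "roll": 0.115},
    {"slide": [-0.073, -0.075, 0], "roll": 0.23},
    {"slide": [-0.11, -0.113, 0], "roll": 0.345},
    {"slide": [-0.146, -0.15, 0], "roll": 0.46},
    {"slide": [-0.183, -0.1875, 0], "roll": 0.576},
  ],
)

```text
t: 45.6
eef_pos: [472.3, -429.6, 191.8]
tcp_rot: [-3.142, -0.0, 1.848]
ft_force: [1.1, 0.0, 0.4]
opening: 0.5
grip_force: 0.0
```

```bash
python3 - <<'E'
from h import *
c=shot('wrist','wd5.png');otab('d',c);tabpt('d',c)
go(bp('d',84,0,118),106.1)
E
```

```text
d open tab n 935 y 1.3 lid theta 2.05
slide [0.005  0.0045 0.0731] roll -0.006 | at [ 472.  -432.2  191.1] ang 105.7
```

>>> step_arm(
  increments=[
    {"slide": [0.005, 0.0052, 0.02], "roll": -0.006},
    {"slide": [0.005, 0.0052, 0.073], "roll": -0.006},
    {"slide": [0.005, 0.0052, 0.073], "roll": -0.006},
  ],
)

```text
t: 46.08
eef_pos: [474.8, -419.8, 116.1]
tcp_rot: [-3.139, -0.006, 1.858]
ft_force: [0.5, -0.3, 0.6]
opening: 0.501
grip_force: 0.0
```

>>> step_arm(
  increments=[
    {"slide": [0, 0, 0], "roll": 0},
    {"slide": [0, 0, 0], "roll": 0},
    {"slide": [0, 0, 0], "roll": 0},
    {"slide": [0, 0, 0], "roll": 0},
  ],
  fingers=0.0,
)

```text
t: 46.58
eef_pos: [476.4, -421.8, 120.1]
tcp_rot: [3.141, 0.001, 1.858]
ft_force: [0.9, 0.0, 2.5]
opening: 0.165
grip_force: 30.0
```

>>> step_arm(
  increments=[
    {"slide": [0.0211, 0, -0.0089], "roll": 0},
    {"slide": [0.0448, 0, -0.0126], "roll": 0},
    {"slide": [0.0686, 0, -0.0103], "roll": 0},
    {"slide": [0.0911, 0, -0.0022], "roll": 0},
    {"slide": [0.11, 0, 0.0113], "roll": 0},
  ],
)

```text
t: 47.2
eef_pos: [444.6, -315.4, 109.5]
tcp_rot: [3.141, 0.001, 1.858]
ft_force: [-3.9, 2.3, 10.4]
opening: 0.159
grip_force: 30.0
```

>>> step_arm(
  increments=[
    {"slide": [0.013, 0, 0.014], "roll": 0},
    {"slide": [0.023, 0, 0.0303], "roll": 0},
    {"slide": [0.0296, 0, 0.0483], "roll": 0},
    {"slide": [0.0321, 0, 0.0625], "roll": 0},
    {"slide": [0.0326, 0, 0.0735], "roll": 0},
  ],
)

```text
t: 47.82
eef_pos: [434.7, -282.9, 34.0]
tcp_rot: [-3.14, -0.004, 1.858]
ft_force: [-1.3, 9.6, 4.4]
opening: 0.165
grip_force: 30.0
```

>>> step_arm(
  increments=[
    {"slide": [0, 0, 0], "roll": 0},
    {"slide": [0, 0, 0], "roll": 0},
    {"slide": [0, 0, -0.05], "roll": 0},
    {"slide": [0, 0, -0.06], "roll": 0},
  ],
  fingers=0.4,
)

```text
t: 48.32
eef_pos: [436.7, -285.8, 97.2]
tcp_rot: [3.139, 0.004, 1.858]
ft_force: [-0.6, -0.3, -0.4]
opening: 0.398
grip_force: 0.0
```

>>> step_arm(
  increments=[
    {"slide": [0, 0, 0], "roll": 0},
    {"slide": [0, 0, 0], "roll": 0},
    {"slide": [0, 0, 0], "roll": 0},
    {"slide": [0, 0, 0], "roll": 0},
  ],
  fingers=0.0,
)

```text
t: 48.82
eef_pos: [435.5, -284.7, 93.8]
tcp_rot: [-3.141, -0.001, 1.858]
ft_force: [0.5, -0.4, -0.6]
opening: 0.041
grip_force: 0.0
```

>>> step_arm(
  increments=[
    {"slide": [-0.003, 0, 0.03], "roll": 0},
    {"slide": [-0.003, 0, 0.042], "roll": 0},
    {"slide": [-0.003, 0, 0.046], "roll": 0},
    {"slide": [-0.003, 0, 0.048], "roll": 0},
    {"slide": [-0.003, 0, 0.0495], "roll": 0},
  ],
)

```text
t: 49.45
eef_pos: [436.5, -287.5, 46.5]
tcp_rot: [3.141, 0.0, 1.858]
ft_force: [-6.0, 5.5, 28.2]
opening: 0.005
grip_force: 14.2
```

>>> step_arm(
  increments=[
    {"slide": [0, 0, -0.06], "roll": 0},
    {"slide": [0, 0, -0.115], "roll": 0},
    {"slide": [0, 0, -0.14], "roll": 0},
    {"slide": [0, 0, -0.14], "roll": 0},
  ],
)

```text
t: 49.95
eef_pos: [437.1, -288.1, 187.2]
tcp_rot: [3.139, 0.004, 1.858]
ft_force: [-0.3, 0.2, -0.3]
opening: 0.001
grip_force: 0.0
```

```bash
python3 - <<'E'
from h import *
np.set_printoptions(precision=1,suppress=True)
c=shot('wrist');lid('d',c)
c=shot('top','topf.png')
for n in 'abc':lid(n,c)
P=cloud(c);Z=P[...,2]
for nm,x,y in(('small',423.8,355.5),('middle',469.5,324.3)):
    m=(np.hypot(P[...,0]-x,P[...,1]-y)<18)&(Z>24);print(nm,m.sum(),np.median(P[m],0),P[m][:,2].max())
cv2.imwrite('pics/topfc.png',cv2.resize(c['color'][140:270,170:470,::-1],None,fx=2.66,fy=2.66,interpolation=cv2.INTER_CUBIC))
E
```

```text
d tab z 46.0 y -0.2 slope 0.012 tip -72.1 | lid n 6954 z slope 0.0112 z front 44.9
a tab z 46.1 y 0.2 slope 0.014 tip -73.5 | lid n 800 z slope -0.0062 z front 45.4
b tab z 46.6 y -0.7 slope -0.064 tip -73.5 | lid n 795 z slope -0.0104 z front 45.5
c tab z 46.0 y -0.5 slope 0.101 tip -72.5 | lid n 806 z slope -0.0031 z front 45.5
small 50 [422.9 353.4  29.1] 47.86728027290019
middle 81 [467.3 322.1  29. ] 47.68215203499199
```

View pics/topfc.png

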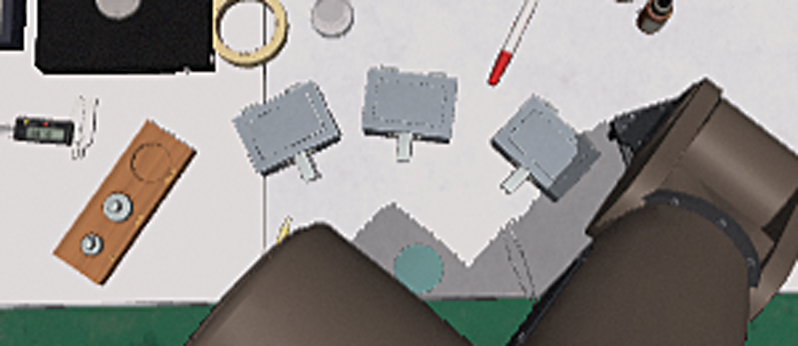

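Both weights are seated with their disc tops at 29 mm. All four lids are shut, and the lid and pen are where they were. Handing in.

```bash
python3 -c "
from h import *
print(env.job_done())"
```

```text
the job is handed in; nothing more can be done
None
```

The job is handed in: I found two weights, the middle one in box a and the small one in box d, and each stands fully down in its own recess. Box b was empty, the gauge block is still in box c, and all four boxes are shut.

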